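# Refit the selector levers and stand up the end guard

### The arm

A 7-joint arm with a two-finger parallel gripper is mounted at the origin on the work surface. World frame = base frame: x ahead of the robot, y to its left, z up, the work surface at z = 0. Lengths are in m, angles in rad, forces in N, time in s.
With the tool pointing down it reaches from about 0.4 to 0.9 m from the base axis. Payload 5.5 kg.
Tool frame: the origin (TCP) lies between the finger pads; the fingertips stand 8 mm ahead of it and the grasp point (between the pads) lies 11 mm behind it; z points along the fingers, x is the direction in which the jaws open and shut, and the axes are right-handed (so a half turn about z gives the same grasp; the last joint's range is limited). The gripper opens to 92 mm and grips with 3 to 60 N. Pads are 19 mm wide; open, the fingers measure 130 mm over their backs; the gripper's body (75 mm by 190 mm) begins 47 mm behind the grasp point.
Start: joints at [1.588, 0.501, -0.427, 1.55, 0.221, 1.138, -0.21], TCP at [0.158, -0.63, 0.235] pointing down, gripper open.
Joint ranges: [-2.88, 2.88], [-0.31, 2.03], [-1.54, 1.56], [0.2, 2.42], [-1.41, 4.55], [0.19, 2.02], [-2.57, 2.57]. Speed limits (rad/s): [2.57, 2.57, 3.14, 3.14, 3.14, 3.14, 3.14].

### API

Orientations are given as a unit quaternion [w, x, y, z].
In Python, from plant import env gives the robot as it stands. The module is installed in compiled form; this text tells all that it offers.
- The arm moves only by the tool servo_tool, never from a script. Its argument "commands" is a list that holds one entry, the list of rows, each a list of 7 numbers: the turn, a rotation vector about the tool's x, y, z in degrees, then the shift along the tool's x, y, z in mm, then the closure, from 0 (fully open) to 1 (shut). A call has 1 to 12 rows; each row shifts and turns the pose as measured when the row begins, along the tool's axes as they then stand; what a row does not reach is not made up. A row lasts 1/8 s, in which the tool goes at most 62.5 mm and 10.7 degrees, less where a joint would pass 70% of its speed; a pose out of reach is approached as far as the arm can. A call with a gripper value outside its range is refused whole. The fingers move at their own pace and stop on an object; "grip_force" is the grip in N (left out, the last holds). Time passes only in rows, so rows that do not move let the fingers close. It gives the time, the measured TCP pose, the force and the opening at its end, in the units of the state.
- env.get_state(): the state, without advancing time (a new reading comes with each control period).
- env.snapshot(name): name is "scene" or "top"; returns the picture (420x560x3 uint8, blue, green, red); there is no depth.
- env.calibration(name): a dict with "fovy" (degrees; the focal length in pixels is half the picture's height over the tangent of half this angle, whatever the lens; pixels are square), "cx", "cy" (the principal point, pixels), "dist_coeffs" ([k1, k2, p1, p2, k3] as OpenCV has them; the pictures are not rectified), "R" (3x3) and "t" (3): a world point X has camera coordinates R X + t. Camera axes: x right, y down, z forward; pixel columns grow to the right and rows downward; lengths in m; the calibration is good to about 2 mm. A picture is of the moment at which its call begins. calibration takes no time and is no camera call.
- env.close_job(): hands the job in, once; it reports no verdict.
The state is a dict: "t": time; "joint_pos": joint angles; "joint_vel": joint speeds; "effort": joint torques, N m; "tcp_pos": TCP position; "orientation": TCP orientation; "ft_force": force on the tool from outside, world axes, zero at the start; "torque": the same for the moment, N m; "grip_width": finger opening in m.
Only numpy, scipy, OpenCV 4.12 (cv2) and the standard library are available. Lean on these libraries where they do the work, as an engineer would, in place of code of your own. Each camera call takes 0.05 s, during which the arm holds its last target. There are 200 camera calls.

### The job

Refit the selector box: turn each loose lever on the bench to match the splines of a bare spindle and thread it on, fully home, one lever to a spindle (there may be fewer levers than spindles), then swing it to neutral, its arm square to the long side of the box. Once all the levers are on, pick the metal guard slab off its wooden packing block and stand it upright on its short thin edge in the middle of the channel at the left-hand end of the box. Leave the socket, the oil bottle and the screwdriver where they are.

Things in the scene. Friction and masses are not known exactly. Their poses are not given: they have to be found in the camera images.
- lever1: Loose steel lever lying flat, knob up. Origin: on the bore's axis at the hub's underside; x along the arm to the knob, z up. Hub 24 mm tall, flat sides 38 mm apart (y = +-19 mm), from x = -17 to 33 mm. Arm 20 mm wide, 10 mm thick, flush with the underside; knob 22 mm across, 42 mm tall, 90 mm from the bore. 220 g, centre of mass 16 mm ahead of the bore. May be absent (None).
- lever2: Lever identical to lever1, same frame; may be absent. The through bore of a lever has three keyways, at its +x, +y and -y, none at -x, and about 1.1 mm play all round on a spindle, so it goes on one way only, lever x along spindle x: within about 0.1 rad it slides home, otherwise it stops 20 mm too high. Any lever fits any spindle.
- lever3: Lever identical to lever1, same frame; may be absent.
- spindle1_foot (a point): Right-hand one of three upright spindles, 100 mm apart in a row on the selector box. Point: its foot, on its axis in the box's flat top, where a fitted lever's underside rests. z up; a fitted lever points along the spindle's x, roughly away from the robot. Each spindle starts at another angle; neutral is spindle x along channel x.
- spindle2_foot (a point): Middle spindle, same kind of point and axes. A spindle is a round steel core 14 mm across, 29 mm tall with a tapered tip, with three splines 5 mm wide, 20 mm high, reaching 11.5 mm from the axis, at its +x, +y and -y; none at -x. It turns about z only against 0.3 N m of friction, up to 0.6 rad either side of neutral.
- spindle3_foot (a point): Left-hand spindle, same shape, point and axes as the others.
- channel (a point): Guard channel on the fixed box's foot plate, at its left (+y) end: middle of its floor, 6 mm above the bench. x along it, y across it (away from the spindles), z up. Two walls 90 mm long, 8 mm thick, 16 mm tall, 24 mm apart; open ends. The box is 70 (x) by 290 mm (y), top 40 mm above the bench, ends 60 mm short of here; left spindle at y = -105 mm.
- guard: Guard slab of aluminium colour, 100 x 64 x 18 mm (x, y, z), 200 g, lying flat on the packing block at the start, 26 mm above the bench. Origin at its centre; x along its length (vertical when it stands as wanted, either end up), z through its thickness (across the channel when standing).
- packing: Fixed wooden packing block under the guard, 26 mm tall, 36 mm wide (x) and 80 mm long (y), origin under its centre; the guard's long axis lies along its y and the guard overhangs it by 14 mm on each long side.
- socket: Bystander: a steel socket, tube 38 mm across, 45 mm tall, origin under its centre. Leave alone.
- oiler: Bystander: a white plastic oil bottle 52 mm across, 130 mm tall, origin under its centre. Leave alone.
- screwdriver: Bystander: a screwdriver lying on the bench. Leave alone.
There are look-alikes about, which are no part of the job. What is shaped like the lever3 but green is not meant. There is more than one size of the guard; the one meant has the size given above.

How it is judged:
On the way, in this order (a step that is already met when the one before it is completed fails the run):
1. every lever is fully home on a spindle, square to the box, and let go (((horizontal distance between lever1 and spindle1_foot below 0.004 m and z of lever1 in the frame of spindle1_foot between -0.004 and 0.004 m and angle between lever1's own z axis and vertical below 0.08 rad and angle between the x axis of lever1 and the x axis of spindle1_foot, either way round below 0.2 rad) or (horizontal distance between lever1 and spindle2_foot below 0.004 m and z of lever1 in the frame of spindle2_foot between -0.004 and 0.004 m and angle between lever1's own z axis and vertical below 0.08 rad and angle between the x axis of lever1 and the x axis of spindle2_foot, either way round below 0.2 rad) or (horizontal distance between lever1 and spindle3_foot below 0.004 m and z of lever1 in the frame of spindle3_foot between -0.004 and 0.004 m and angle between lever1's own z axis and vertical below 0.08 rad and angle between the x axis of lever1 and the x axis of spindle3_foot, either way round below 0.2 rad)) and angle between the x axis of each of lever1, lever2, lever3 and the x axis of channel, either way round below 0.25 rad and contact force between each of lever1, lever2, lever3 and the fingers below 0.3 N and ((horizontal distance between lever2 and spindle1_foot below 0.004 m and z of lever2 in the frame of spindle1_foot between -0.004 and 0.004 m and angle between lever2's own z axis and vertical below 0.08 rad and angle between the x axis of lever2 and the x axis of spindle1_foot, either way round below 0.2 rad) or (horizontal distance between lever2 and spindle2_foot below 0.004 m and z of lever2 in the frame of spindle2_foot between -0.004 and 0.004 m and angle between lever2's own z axis and vertical below 0.08 rad and angle between the x axis of lever2 and the x axis of spindle2_foot, either way round below 0.2 rad) or (horizontal distance between lever2 and spindle3_foot below 0.004 m and z of lever2 in the frame of spindle3_foot between -0.004 and 0.004 m and angle between lever2's own z axis and vertical below 0.08 rad and angle between the x axis of lever2 and the x axis of spindle3_foot, either way round below 0.2 rad)) and ((horizontal distance between lever3 and spindle1_foot below 0.004 m and z of lever3 in the frame of spindle1_foot between -0.004 and 0.004 m and angle between lever3's own z axis and vertical below 0.08 rad and angle between the x axis of lever3 and the x axis of spindle1_foot, either way round below 0.2 rad) or (horizontal distance between lever3 and spindle2_foot below 0.004 m and z of lever3 in the frame of spindle2_foot between -0.004 and 0.004 m and angle between lever3's own z axis and vertical below 0.08 rad and angle between the x axis of lever3 and the x axis of spindle2_foot, either way round below 0.2 rad) or (horizontal distance between lever3 and spindle3_foot below 0.004 m and z of lever3 in the frame of spindle3_foot between -0.004 and 0.004 m and angle between lever3's own z axis and vertical below 0.08 rad and angle between the x axis of lever3 and the x axis of spindle3_foot, either way round below 0.2 rad))), for 0.2 s.
2. the guard stands upright in the channel ((angle between guard's own x axis and vertical below 0.1 rad or angle between guard's own x axis and vertical above 3.0416 rad) and z of guard in the frame of channel between 0.045 and 0.055 m and y of guard in the frame of channel between -0.006 and 0.006 m and x of guard in the frame of channel between -0.018 and 0.018 m), for 0.2 s.
At the end, for the whole second after the job is handed in: Every lever is on a spindle: bore within 4 mm of its axis, 4 mm of the box top, level (0.08 rad), arm along spindle x (0.2 rad) and square to the box (0.25 rad). Guard on a short edge on the channel floor, upright within 0.1 rad, within 18 mm of the middle along the channel. All still (all of step 2 and ((horizontal distance between lever1 and spindle1_foot below 0.004 m and z of lever1 in the frame of spindle1_foot between -0.004 and 0.004 m and angle between lever1's own z axis and vertical below 0.08 rad and angle between the x axis of lever1 and the x axis of spindle1_foot, either way round below 0.2 rad) or (horizontal distance between lever1 and spindle2_foot below 0.004 m and z of lever1 in the frame of spindle2_foot between -0.004 and 0.004 m and angle between lever1's own z axis and vertical below 0.08 rad and angle between the x axis of lever1 and the x axis of spindle2_foot, either way round below 0.2 rad) or (horizontal distance between lever1 and spindle3_foot below 0.004 m and z of lever1 in the frame of spindle3_foot between -0.004 and 0.004 m and angle between lever1's own z axis and vertical below 0.08 rad and angle between the x axis of lever1 and the x axis of spindle3_foot, either way round below 0.2 rad)) and angle between the x axis of each of lever1, lever2, lever3 and the x axis of channel, either way round below 0.25 rad and ((horizontal distance between lever2 and spindle1_foot below 0.004 m and z of lever2 in the frame of spindle1_foot between -0.004 and 0.004 m and angle between lever2's own z axis and vertical below 0.08 rad and angle between the x axis of lever2 and the x axis of spindle1_foot, either way round below 0.2 rad) or (horizontal distance between lever2 and spindle2_foot below 0.004 m and z of lever2 in the frame of spindle2_foot between -0.004 and 0.004 m and angle between lever2's own z axis and vertical below 0.08 rad and angle between the x axis of lever2 and the x axis of spindle2_foot, either way round below 0.2 rad) or (horizontal distance between lever2 and spindle3_foot below 0.004 m and z of lever2 in the frame of spindle3_foot between -0.004 and 0.004 m and angle between lever2's own z axis and vertical below 0.08 rad and angle between the x axis of lever2 and the x axis of spindle3_foot, either way round below 0.2 rad)) and ((horizontal distance between lever3 and spindle1_foot below 0.004 m and z of lever3 in the frame of spindle1_foot between -0.004 and 0.004 m and angle between lever3's own z axis and vertical below 0.08 rad and angle between the x axis of lever3 and the x axis of spindle1_foot, either way round below 0.2 rad) or (horizontal distance between lever3 and spindle2_foot below 0.004 m and z of lever3 in the frame of spindle2_foot between -0.004 and 0.004 m and angle between lever3's own z axis and vertical below 0.08 rad and angle between the x axis of lever3 and the x axis of spindle2_foot, either way round below 0.2 rad) or (horizontal distance between lever3 and spindle3_foot below 0.004 m and z of lever3 in the frame of spindle3_foot between -0.004 and 0.004 m and angle between lever3's own z axis and vertical below 0.08 rad and angle between the x axis of lever3 and the x axis of spindle3_foot, either way round below 0.2 rad)) and linear speed of each of lever1, lever2, lever3, guard below 0.02 m/s); the robot touches nothing.
It fails at once if the socket is moved more than 3 cm (distance of socket from where it was at the start of the episode above 0.03 m).
It fails at once if the oiler is moved more than 3 cm (distance of oiler from where it was at the start of the episode above 0.03 m).
It fails at once if the screwdriver is moved more than 3 cm (distance of screwdriver from where it was at the start of the episode above 0.03 m).
Of lever1, lever2, lever3 only 2 to 3 are there at a start; the rules pass over those that are not, and their reading is None.
At some moment in a run one of lever1, lever2, lever3 may be knocked a few centimetres aside while the robot is not near it.
It also fails if it takes over 210 s, if anything falls off the work surface, if the arm or the gripper's body presses on something with over 40 N, if the wrist force passes 120 N, or if a joint passes its speed limit or range.

## Working session

There is one attempt and no reset: what is moved stays moved. The work goes in short steps, Python scripts to look and compute and a tool call to move; the robot and the scene stay as the last step left them, time stands still between calls to the robot, and variables do not carry over. Pictures are saved under pics/ and viewed, about 12 in all and at most 16, crops included, and the job is handed in when it is done.

Besides the shell and the picture viewer there is one more tool, called after "Emit:" by a JSON object that holds its "op" and its "data". servo_tool: Moves the arm, as the interface text tells. Its arguments: {"type":"object","properties":{"commands":{"type":"array"},"grip_force":{"type":"number"}},"required":["commands"]}

```bash
mkdir -p pics; python3 - <<'E'
from plant import env
import cv2
for n in("scene","top"):
    cv2.imwrite(f"pics/{n}0.png",env.snapshot(n)); print(n,env.calibration(n))
print(env.get_state())
E
```

```text
scene {'fovy': 49.3914783062392, 'cx': 279.2541797873228, 'cy': 201.42098269299214, 'dist_coeffs': array([-0.13272276,  0.        ,  0.        ,  0.        ,  0.        ]), 'R': array([[ 0.46587459,  0.88477253, -0.01176562],
       [ 0.46816583, -0.25775102, -0.84521309],
       [-0.75085393,  0.38825504, -0.53429991]]), 't': array([-0.21738862, -0.206647  ,  1.65203535])}
top {'fovy': 51.75420768925047, 'cx': 274.83991839855656, 'cy': 213.07308487758567, 'dist_coeffs': array([0.0273385, 0.       , 0.       , 0.       , 0.       ]), 'R': array([[ 2.35447708e-02, -9.99713146e-01,  4.38972102e-03],
       [-9.80245238e-01, -2.39483562e-02, -1.96330717e-01],
       [ 1.96379525e-01,  3.19558591e-04, -9.80527909e-01]]), 't': array([-0.05586611,  0.5447012 ,  1.17620105])}
{'t': 0.1, 'joint_pos': array([ 1.58818975,  0.50180812, -0.42679706,  1.55135698,  0.22080328,
        1.13826728, -0.21031283]), 'joint_vel': array([-0.00080707, -0.00276952, -0.00144679, -0.00181558,  0.0028567 ,
       -0.00071361, -0.00062278]), 'effort': array([-1.08866254e-02, -5.67871642e+01, -5.83812475e+00, -2.79915136e+01,
       -6.89197378e-02,  2.40279827e-02,  4.20695415e-05]), 'tcp_pos': array([ 0.15797814, -0.62987118,  0.23374244]), 'orientation': array([-5.77684601e-04,  7.88469041e-01, -6.15073795e-01, -6.81232804e-04]), 'ft_force': array([-0.55949821,  0.47798759,  0.77759909]), 'torque': array([-0.02876441, -0.03767789,  0.02705443]), 'grip_width': 0.09190644647585822}
```

View pics/top0.png

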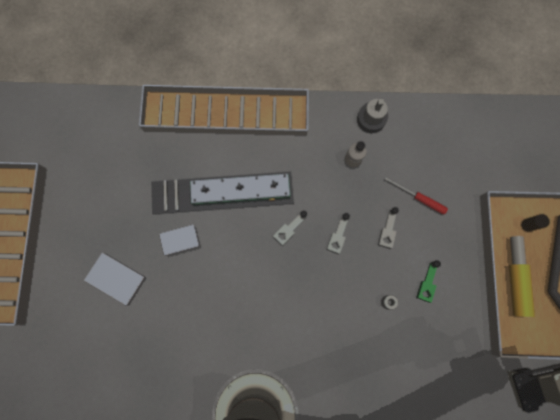

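View pics/scene0.png

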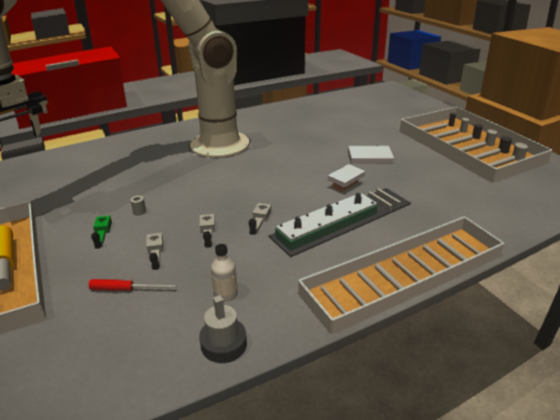

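Top view: three steel levers at about (290,227), (340,233) and (389,228). The green one at (429,282) is a decoy. There are two slabs: the small one at (180,240) sits on a block and the larger one at (114,279) lies on the bench. I'll confirm with enlarged crops.

```bash
cat > h.py <<'E'
import numpy as np, cv2
from scipy.spatial.transform import Rotation as Rn
from plant import env
def K(n):
    c=env.calibration(n); f=210/np.tan(np.radians(c["fovy"])/2)
    return np.array([[f,0,c["cx"]],[0,f,c["cy"]],[0,0,1.]]),c["dist_coeffs"],c["R"],c["t"]
def p2w(n,px,z):
    k,d,R,t=K(n); u=cv2.undistortPoints(np.array(px,float).reshape(-1,1,2),k,d)[:,0]
    r=np.c_[u,np.ones(len(u))]@R; C=-R.T@t
    return C+r*((np.asarray(z)-C[2])/r[:,2])[:,None]
def w2p(n,X):
    k,d,R,t=K(n); return cv2.projectPoints(np.array(X,float).reshape(-1,1,3),cv2.Rodrigues(R)[0],t,k,d)[0][:,0]
def crop(img,x0,y0,x1,y1,s): return cv2.resize(img[y0:y1,x0:x1],None,fx=s,fy=s,interpolation=cv2.INTER_CUBIC)
def st():
    s=env.get_state(); q=s["orientation"]; M=Rn.from_quat([q[1],q[2],q[3],q[0]]).as_matrix()
    return s,M,s["tcp_pos"]
E
python3 - <<'E'
import cv2,numpy as np
from h import *
im=cv2.imread("pics/top0.png")
a=crop(im,150,165,300,260,5)
b=crop(im,265,200,415,260,5)
cv2.imwrite("pics/c1.png",np.clip(a*1.0,0,255)); cv2.imwrite("pics/c2.png",b)
E
```

```text
[ WARN:0@0.324] global loadsave.cpp:1063 imwrite_ Unsupported depth image for selected encoder is fallbacked to CV_8U.
```

View pics/c1.png

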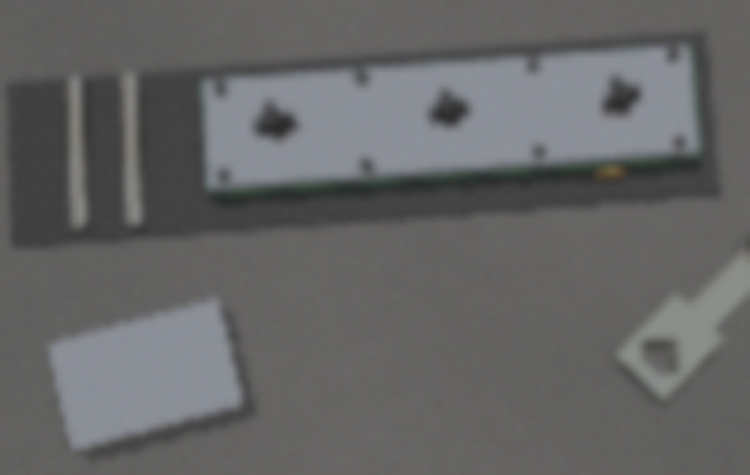

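View pics/c2.png

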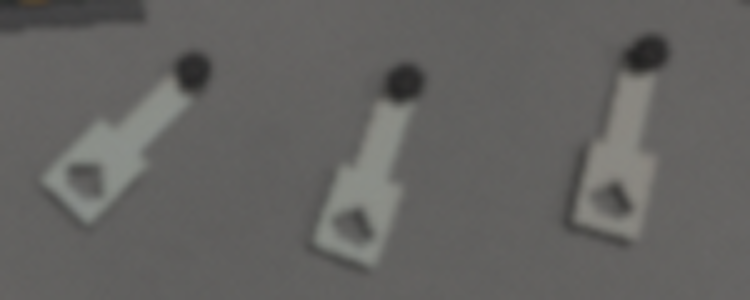

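Confirmed: the guard is the (180,240) slab, which casts a shadow off its block and is the smaller one. The levers are the three grey ones. The spindles in the top view are at about (205,189), (240,187) and (274,184). Next I'll fit models to the image for poses.

```bash
cat > fit.py <<'E'
from h import *
from scipy.optimize import minimize
S=6
def T(pose,P):
    x,y,a=pose; P=np.asarray(P,float); c,s=np.cos(a),np.sin(a)
    return np.c_[x+c*P[:,0]-s*P[:,1],y+s*P[:,0]+c*P[:,1],P[:,2]]
def box(x0,x1,y0,y1,z0,z1): return [(x,y,z) for z in(z0,z1) for x,y in((x0,y0),(x1,y0),(x1,y1),(x0,y1))]
def cyl(x,y,r,z0,z1,r1=None):
    th=np.linspace(0,2*np.pi,24,endpoint=False); r1=r1 or r
    return [(x+q*np.cos(t),y+q*np.sin(t),z) for q,z in((r,z0),(r1,z1)) for t in th]
def flat(x0,x1,y0,y1,z): return box(x0,x1,y0,y1,z,z)[:4]
mm=lambda L:[tuple(np.array(p)*.001) for p in L]
def lever(z=0):  # list of (group colour idx, points)
    b=z
    return [(1,box(-17,33,-19,19,b,b+24)),(1,box(33,82,-10,10,b,b+10)),(2,flat(-17,33,-19,19,b+24)),(2,flat(33,84,-10,10,b+10)),
      (3,cyl(90,0,11,b+10,b+42)),(4,cyl(0,0,8.1,b+24,b+24)),(4,flat(5,12.6,-3.6,3.6,b+24)),(4,flat(-3.6,3.6,-12.6,12.6,b+24))]
def spindle(b=40):
    return [(1,cyl(0,0,7,b,b+25)),(1,cyl(0,0,7,b+25,b+29,4)),(1,box(0,11.5,-2.5,2.5,b,b+20)),(1,box(-2.5,2.5,-11.5,11.5,b,b+20))]
def boxm(): # channel frame
    return [(1,box(-35,35,-350,-60,6,40)),(2,flat(-35,35,-350,-60,40)),(3,box(-45,45,12,20,6,22)),(3,box(-45,45,-20,-12,6,22))]
def guard(): return [(1,box(-32,32,-50,50,27,28)),(2,box(-32,32,-50,50,26,44))]
def masks(n,model,pose,win):
    x0,y0,x1,y1=win; lab=np.zeros(((y1-y0)*S,(x1-x0)*S),np.uint8)
    for g,P in model:
        p=w2p(n,T(pose,mm(P))); q=((p-[x0,y0]+.5)*S-.5)
        h=cv2.convexHull(q.astype(np.float32))[:,0]
        cv2.fillConvexPoly(lab,np.round(h*16).astype(np.int32),g,shift=4,lineType=8)
    return [cv2.GaussianBlur(cv2.resize((lab==g).astype(np.float32),None,fx=1/S,fy=1/S,interpolation=cv2.INTER_AREA),(0,0),.6) for g in sorted(set(lab.ravel()))]
def cost(pose,n,img,model,win):
    M=masks(n,model,pose,win); A=np.stack([m.ravel() for m in M],1)
    Y=img[win[1]:win[3],win[0]:win[2]].reshape(-1,3).astype(float)
    return np.sum((Y-A@np.linalg.lstsq(A,Y,rcond=None)[0])**2)/len(Y)
def fit(n,img,model,p0,pad=5,free=(1,1,1),step=(.004,.004,.12)):
    P=np.concatenate([w2p(n,T(p0,mm(m[1]))) for m in model]); lo=np.floor(P.min(0)-pad).astype(int); hi=np.ceil(P.max(0)+pad).astype(int)
    win=(max(lo[0],0),max(lo[1],0),min(hi[0],560),min(hi[1],420))
    idx=[i for i in range(3) if free[i]]; p0=np.array(p0,float); sc=np.array(step)
    def f(v): q=p0.copy(); q[idx]+=v*sc[idx]; return cost(q,n,img,model,win)
    best=min((minimize(f,np.zeros(len(idx)),method="Nelder-Mead",options=dict(initial_simplex=np.vstack([np.zeros(len(idx)),s*np.eye(len(idx))]),xatol=.01,fatol=1e-3,maxiter=200)) for s in(1,-1)),key=lambda r:r.fun)
    q=p0.copy(); q[idx]+=best.x*sc[idx]; return q,best.fun
E
cat > m0.py <<'E'
from fit import *
R={}
for n in("top","scene"):
    im=cv2.imread(f"pics/{n}0.png")
    if n=="top":
        w=p2w(n,[(171,195),(205,189),(274,184)],[.01,.06,.06]); d=w[1]-w[2]; a=np.arctan2(d[1],d[0])-np.pi/2
        bp=[*w[0][:2],a]
        L=[]
        for h,k in(((283,236),(304,214)),((336,245),(346,216)),((387,240),(395,211))):
            A=p2w(n,[h,k],[.024,.042]); d=A[1]-A[0]; L.append([*A[0][:2],np.arctan2(d[1],d[0])])
        g=p2w(n,[(179.5,240)],.044)[0]; g0=[g[0],g[1],a-.1]
        B0,L0,G0=bp,L,g0
    B,c=fit(n,im,boxm(),B0); print(n,"chan",B.round(4),round(c,1))
    for i,y in enumerate((-305,-205,-105)):
        p=T(B,mm([(0,y,0)]))[0]
        r=min((fit(n,im,spindle(),[p[0],p[1],B[2]+s],free=(1,1,1),step=(.0015,.0015,.1)) for s in(-.4,-.15,.15,.4)),key=lambda r:r[1])
        print(" sp",i+1,p[:2].round(4),"fit",r[0].round(4),"rel",round(r[0][2]-B[2],3),round(r[1],1))
    for l in L0: q,c=fit(n,im,lever(),l); print(" lev",q.round(4),round(c,1))
    q,c=fit(n,im,guard(),G0); print(" guard",q.round(4),round(c,1))
    if n=="top": B0=B
E
python3 m0.py
```

```text
top chan [0.6005 0.2662 0.1005] 850.3Traceback (most recent call last):
  File "m0.py", line 16, in <module>
    r=min((fit(n,im,spindle(),[p[0],p[1],B[2]+s],free=(1,1,1),step=(.0015,.0015,.1)) for s in(-.4,-.15,.15,.4)),key=lambda r:r[1])
  File "m0.py", line 16, in <genexpr>
    r=min((fit(n,im,spindle(),[p[0],p[1],B[2]+s],free=(1,1,1),step=(.0015,.0015,.1)) for s in(-.4,-.15,.15,.4)),key=lambda r:r[1])
           ~~~^^^^^^^^^^^^^^^^^^^^^^^^^^^^^^^^^^^^^^^^^^^^^^^^^^^^^^^^^^^^^^^^^^^^^^
  File "fit.py", line 38, in fit
    best=min((minimize(f,np.zeros(len(idx)),method="Nelder-Mead",options=dict(initial_simplex=np.vstack([np.zeros(len(idx)),s*np.eye(len(idx))]),xatol=.01,fatol=1e-3,maxiter=200)) for s in(1,-1)),key=lambda r:r.fun)
  File "fit.py", line 38, in <genexpr>
    best=min((minimize(f,np.zeros(len(idx)),method="Nelder-Mead",options=dict(initial_simplex=np.vstack([np.zeros(len(idx)),s*np.eye(len(idx))]),xatol=.01,fatol=1e-3,maxiter=200)) for s in(1,-1)),key=lambda r:r.fun)
              ~~~~~~~~^^^^^^^^^^^^^^^^^^^^^^^^^^^^^^^^^^^^^^^^^^^^^^^^^^^^^^^^^^^^^^^^^^^^^^^^^^^^^^^^
[... 246 characters left out ...]
apper_args + args))
  File "fit.py", line 37, in f
    def f(v): q=p0.copy(); q[idx]+=v*sc[idx]; return cost(q,n,img,model,win)
                                                     ~~~~^^^^^^^^^^^^^^^^^^^
  File "fit.py", line 30, in cost
    M=masks(n,model,pose,win); A=np.stack([m.ravel() for m in M],1)
  File "fit.py", line 25, in masks
    p=w2p(n,T(pose,mm(P))); q=((p-[x0,y0]+.5)*S-.5)
  File "h.py", line 12, in w2p
    k,d,R,t=K(n); return cv2.projectPoints(np.array(X,float).reshape(-1,1,3),cv2.Rodrigues(R)[0],t,k,d)[0][:,0]
            ~^^^
  File "h.py", line 5, in K
    c=env.calibration(n); f=210/np.tan(np.radians(c["fovy"])/2)
ValueError: time passes only in moves, steps and waits
```

```bash
sed -i 's/^def K(n):/import functools\n@functools.lru_cache\ndef K(n):/' h.py
sed -i 's/return \[(1,box(-35,35,-350,-60,6,40))/return [(4,flat(-47,47,-358,54,6)),(1,box(-35,35,-350,-60,6,40))/' fit.py
sed -i 's/B,c=fit(n,im,boxm(),B0)/B,c=fit(n,im,boxm(),B0);B,c=fit(n,im,boxm(),B,step=(.01,.01,.03))/' m0.py
cat >> m0.py <<'E'
    if n=="top":
        s=4; v=crop(im,140,160,310,260,s)
        for g,P in boxm()[2:]:
            h=cv2.convexHull(w2p(n,T(B,mm(P))).astype(np.float32))[:,0]
            cv2.polylines(v,[np.round((h-[140,160]+.5)*s).astype(int)],True,(0,0,255))
        cv2.imwrite("pics/ov.png",v)
E
time python3 m0.py
```

```text
top chan [0.6004 0.2667 0.1018] 459.2
 sp 1 [ 0.6314 -0.0368] fit [ 0.6306 -0.0378  0.4609] rel 0.359 493.6
 sp 2 [0.6212 0.0627] fit [0.621  0.0612 0.3258] rel 0.224 293.6
 sp 3 [0.611  0.1622] fit [0.6108 0.1608 0.2643] rel 0.163 625.9
 lev [ 0.4859 -0.0634 -0.7609] 61.3
 lev [ 0.4624 -0.2184 -0.331 ] 36.2
 lev [ 0.4808 -0.3669 -0.2426] 51.7
 guard [0.4679 0.23   0.2941] 222.6
scene chan [0.6016 0.2697 0.0919] 1564.3
 sp 1 [ 0.6296 -0.034 ] fit [ 0.6255 -0.0339  0.5675] rel 0.476 3198.7
 sp 2 [0.6204 0.0655] fit [0.6149 0.0656 0.5151] rel 0.423 3378.4
 sp 3 [0.6112 0.1651] fit [0.6043 0.1666 0.4873] rel 0.395 4932.6
 lev [ 0.4826 -0.0612 -0.7461] 424.7
 lev [ 0.4604 -0.2152 -0.3385] 720.3
 lev [ 0.4793 -0.3638 -0.2595] 464.6
 guard [0.4421 0.2465 0.3108] 1882.9
real	1m14.838s
user	1m13.310s
sys	0m0.146s
```

View pics/ov.png

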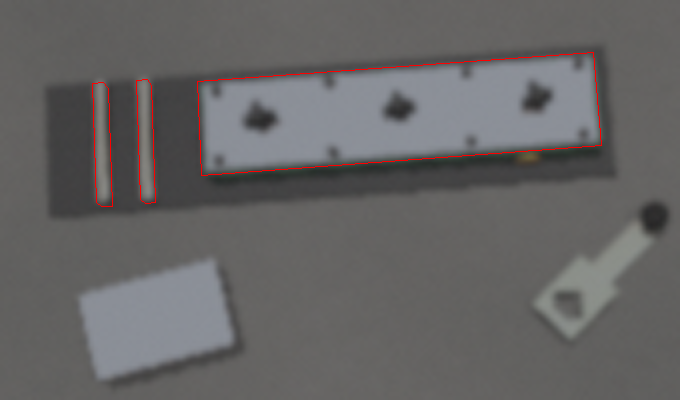

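The box fit (red) sits on the box top and channel walls. The spindle angles look uncertain, so I'll scan cost against angle and check overlays.

```bash
cat > sp.py <<'E'
from fit import *
B=np.array([.6004,.2667,.1018]); im=cv2.imread("pics/top0.png"); vs=[]
def sp2(b=40): return [(1,box(0,11.5,-2.5,2.5,b,b+20)),(1,box(-2.5,2.5,-11.5,11.5,b,b+20)),(1,cyl(0,0,7,b,b+25)),(3,flat(3,11.5,-2.5,2.5,b+20)),(3,flat(-2.5,2.5,-11.5,11.5,b+20)),(2,cyl(0,0,7,b+25,b+29,4))]
for i,y in enumerate((-305,-205,-105)):
    p=T(B,mm([(0,y,0)]))[0]; c=w2p("top",[[p[0],p[1],.055]])[0]; win=(int(c[0])-7,int(c[1])-6,int(c[0])+9,int(c[1])+9)
    cs=[]
    for r in np.arange(-.6,.61,.1):
        f=lambda v: cost([p[0]+v[0]*.001,p[1]+v[1]*.001,B[2]+r],"top",im,sp2(),win)+2*np.sum(np.array(v)**2)
        m=minimize(f,[0,0],method="Nelder-Mead",options=dict(initial_simplex=[[0,0],[1.5,0],[0,1.5]],xatol=.05,fatol=.05,maxiter=60)); cs.append((m.fun,r,m.x))
    print(i+1,[f"{a[1]:.1f}:{a[0]:.0f}" for a in cs]); b=min(cs,key=lambda a:a[0]); print(b[2])
    x0,y0=int(c[0])-9,int(c[1])-8; v=crop(im,x0,y0,x0+18,y0+16,14); v2=v.copy()
    for g,P in spindle():
        h=cv2.convexHull(w2p("top",T([p[0]+b[2][0]*.001,p[1]+b[2][1]*.001,B[2]+b[1]],mm(P))).astype(np.float32))[:,0]
        cv2.polylines(v2,[np.round((h-[x0,y0]+.5)*14).astype(int)],True,(0,0,255))
    vs.append(np.vstack([v,v2]))
cv2.imwrite("pics/sp.png",np.hstack(vs[::-1]))
E
time python3 sp.py
```

```text
1 ['-0.6:347', '-0.5:332', '-0.4:308', '-0.3:271', '-0.2:223', '-0.1:184', '-0.0:136', '0.1:92', '0.2:64', '0.3:48', '0.4:58', '0.5:85', '0.6:137']
[-0.47147397 -0.86335666]
2 ['-0.6:321', '-0.5:304', '-0.4:281', '-0.3:239', '-0.2:189', '-0.1:131', '-0.0:88', '0.1:60', '0.2:58', '0.3:72', '0.4:100', '0.5:152', '0.6:211']
[ 0.08216044 -1.40781654]
3 ['-0.6:413', '-0.5:396', '-0.4:371', '-0.3:303', '-0.2:239', '-0.1:165', '-0.0:105', '0.1:73', '0.2:63', '0.3:80', '0.4:120', '0.5:166', '0.6:221']
[ 0.18973804 -1.23700869]
real	0m10.618s
user	0m10.575s
sys	0m0.251s
```

View pics/sp.png

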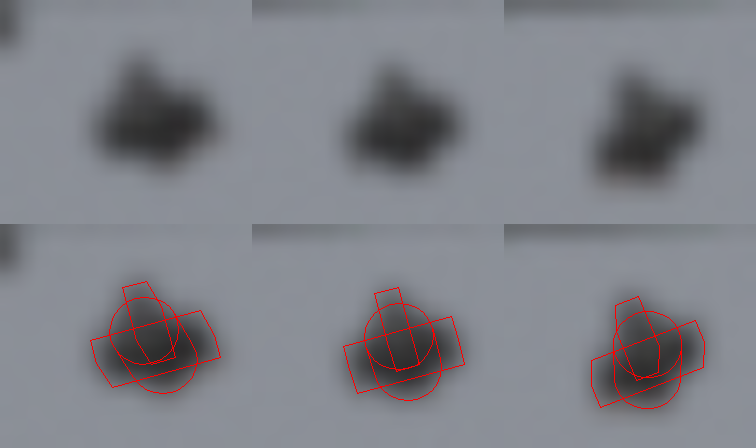

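Spindle angles relative to the box come out at about 0.32 (right), 0.17 (middle) and 0.17 (left). That is good enough to start, with a small search at contact if needed. Next is a move planner that prints the turns and shifts.

```bash
cat > go.py <<'E'
import sys
from h import *
def plan(x,y,z,yaw,lock=True):
    s,M,p=st()
    best=None
    for k in((0,1) if lock else (0,)):
        a=yaw+k*np.pi; X=np.array([np.cos(a),np.sin(a),0]); Z=np.array([0,0,-1.]); D=np.c_[X,np.cross(Z,X),Z]
        rv=np.degrees(Rn.from_matrix(M.T@D).as_rotvec())
        if best is None or np.linalg.norm(rv)<np.linalg.norm(best[0]): best=(rv,D)
    rv,D=best; d=np.array([x,y,z])-p
    print("t",round(s["t"],2),"tcp",p.round(4),"q",s["joint_pos"].round(2),"F",s["ft_force"].round(1),"w",round(s["grip_width"],4))
    print("turn deg",rv.round(1),"| shift now-axes mm",(M.T@d*1e3).round(1),"| after turn",(D.T@d*1e3).round(1))
if __name__=="__main__": plan(*map(float,sys.argv[1:5]))
E
python3 go.py .4808 -.3669 .15 $(python3 -c "print(-.2426+1.5708)")
```

```text
t 0.1 tcp [ 0.158  -0.6299  0.2337] q [ 1.59  0.5  -0.43  1.55  0.22  1.14 -0.21] F [-0.6  0.5  0.8] w 0.0919
turn deg [ 0.   0.1 28. ] | shift now-axes mm [-176.4 -377.1   84.1] | after turn [-332.8 -250.2   83.7]
```

Emit:
{"op": "servo_tool", "data": {"commands": [[[0, 0, 0, -22, -47, 5, 0], [0, 0, 0, -22, -47, 5, 0], [0, 0, 0, -22, -47, 5, 0], [0, 0, 0, -22, -47, 5, 0], [0, 0, 0, -22, -47, 5, 0], [0, 0, 0, -22, -47, 5, 0], [0, 0, 0, -22, -47, 5, 0], [0, 0, 0, -22, -47, 5, 0], [0, 0, 9.3, 0, 0, 0, 0], [0, 0, 9.3, 0, 0, 0, 0], [0, 0, 9.3, 0, 0, 0, 0]]]}}

```text
t: 1.48
tcp_pos: [0.4872, -0.3574, 0.1866]
orientation: [0.001, -0.611, 0.792, 0.005]
ft_force: [-0.1, -0.6, -0.1]
grip_width: 0.0918
```

```bash
python3 go.py .4808 -.3669 .011 1.3282
```

```text
t 1.48 tcp [ 0.4872 -0.3574  0.1866] q [ 0.91  0.48 -0.42  1.71  0.22  1.02 -1.42] F [-0.1 -0.6 -0.1] w 0.0918
turn deg [ 0.4  0.4 -0.8] | shift now-axes mm [ 12.2   2.4 175.5] | after turn [ 10.8   3.9 175.6]
```

Emit:
{"op": "servo_tool", "data": {"commands": [[[0, 0, -0.8, 12, 2.4, 30, 0], [0.4, 0.4, 0, 0, 0, 45, 0], [0, 0, 0, 0, 0, 40, 0], [0, 0, 0, 0, 0, 30, 0], [0, 0, 0, 0, 0, 15, 0], [0, 0, 0, 0, 0, 0, 0]]]}}

```text
t: 2.22
tcp_pos: [0.4812, -0.3677, 0.0213]
orientation: [-0.0, -0.616, 0.788, 0.001]
ft_force: [-0.6, 0.1, 0.6]
grip_width: 0.0919
```

```bash
python3 go.py .4808 -.3669 .011 1.3282; python3 - <<'E'
from h import *
im=env.snapshot("scene"); cv2.imwrite("pics/s1.png",crop(im,90,180,290,300,4))
E
```

```text
t 2.23 tcp [ 0.4812 -0.3677  0.0213] q [ 0.87  0.69 -0.34  1.79  0.34  0.71 -1.48] F [-0.6  0.1  0.6] w 0.0919
turn deg [ 0.1  0.  -0.1] | shift now-axes mm [-0.7  0.6 10.3] | after turn [-0.7  0.6 10.3]
```

View pics/s1.png

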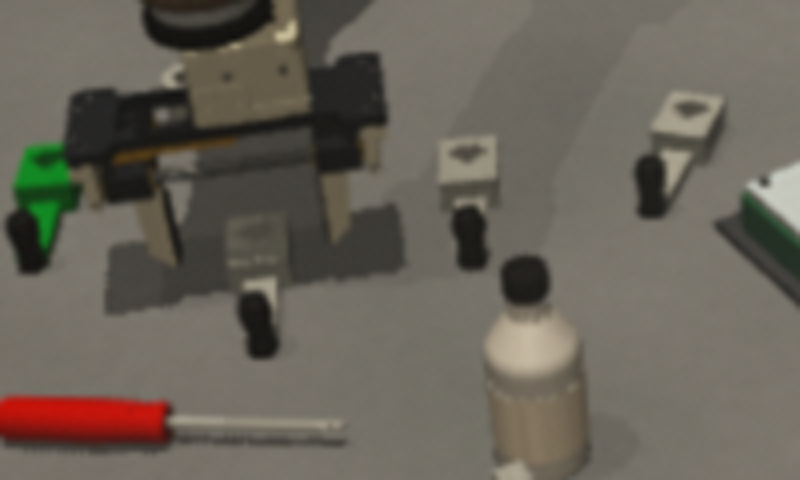

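The fingers straddle lever3 in crop pixels (165,255)–(340,235), with the hub between them at (255,245). Descend and grip.

Emit:
{"op": "servo_tool", "data": {"commands": [[[0, 0, 0, -0.7, 0.6, 10, 0], [0, 0, 0, 0, 0, 0, 0.5], [0, 0, 0, 0, 0, 0, 1], [0, 0, 0, 0, 0, 0, 1], [0, 0, 0, 0, 0, 0, 1], [0, 0, 0, 0, 0, 0, 1], [0, 0, 0, 0, 0, 0, 1]]], "grip_force": 45}}

```text
t: 3.15
tcp_pos: [0.4841, -0.3686, 0.0157]
orientation: [0.001, -0.616, 0.788, -0.003]
ft_force: [-0.4, 0.7, -0.5]
grip_width: 0.0376
```

```bash
python3 go.py .6314 -.0370 .12 $(python3 -c "print(.1018+.32+1.5708)")
```

```text
t 3.15 tcp [ 0.4841 -0.3686  0.0157] q [ 0.86  0.7  -0.34  1.79  0.34  0.7  -1.48] F [-0.4  0.7 -0.5] w 0.0376
turn deg [ -0.3  -0.3 -38.2] | shift now-axes mm [-357.1  -63.4 -104.8] | after turn [-242.2 -270.1 -104.3]
```

Emit:
{"op": "servo_tool", "data": {"commands": [[[0, 0, 0, 0, 0, -20, 1], [0, 0, 0, 0, 0, -45, 1], [0, 0, 0, 0, 0, -45, 1], [0, 0, 0, -50, -9, 0, 1], [0, 0, 0, -50, -9, 0, 1], [0, 0, 0, -50, -9, 0, 1], [0, 0, 0, -50, -9, 0, 1], [0, 0, 0, -50, -9, 0, 1], [0, 0, 0, -50, -9, 0, 1], [0, 0, 0, -30, -5, 0, 1], [0, 0, 0, 0, 0, 0, 1]]]}}

```text
t: 4.53
tcp_pos: [0.6247, -0.0566, 0.1391]
orientation: [0.002, -0.614, 0.79, -0.006]
ft_force: [-0.8, 0.2, -2.7]
grip_width: 0.0375
```

Emit:
{"op": "servo_tool", "data": {"commands": [[[0, 0, -9.5, 0, 0, 0, 1], [0, 0, -9.5, 0, 0, 0, 1], [0, 0, -9.5, 0, 0, 0, 1], [0, 0, -9.5, 0, 0, 0, 1], [0, 0, 0, 0, 0, 0, 1]]]}}

```text
t: 5.15
tcp_pos: [0.6221, -0.0639, 0.142]
orientation: [0.004, 0.841, -0.541, 0.007]
ft_force: [0.2, -0.4, -3.6]
grip_width: 0.0375
```

```bash
python3 go.py .6314 -.0370 .12 $(python3 -c "print(.1018+.32+1.5708)"); python3 - <<'E'
from h import *
for n in("scene","top"):
    im=env.snapshot(n); cv2.imwrite(f"pics/{n}2.png",im)
s=crop(cv2.imread("pics/scene2.png"),220,110,420,260,4); cv2.imwrite("pics/s2.png",s)
E
```

```text
t 5.15 tcp [ 0.6221 -0.0639  0.142 ] q [ 0.49  0.59 -0.6   1.7   0.41  0.97 -1.41] F [ 0.2 -0.4 -3.6] w 0.0375
turn deg [-0.1 -0.9  0.3] | shift now-axes mm [-21.  -19.6  21.7] | after turn [-20.8 -19.5  22. ]
```

View pics/s2.png

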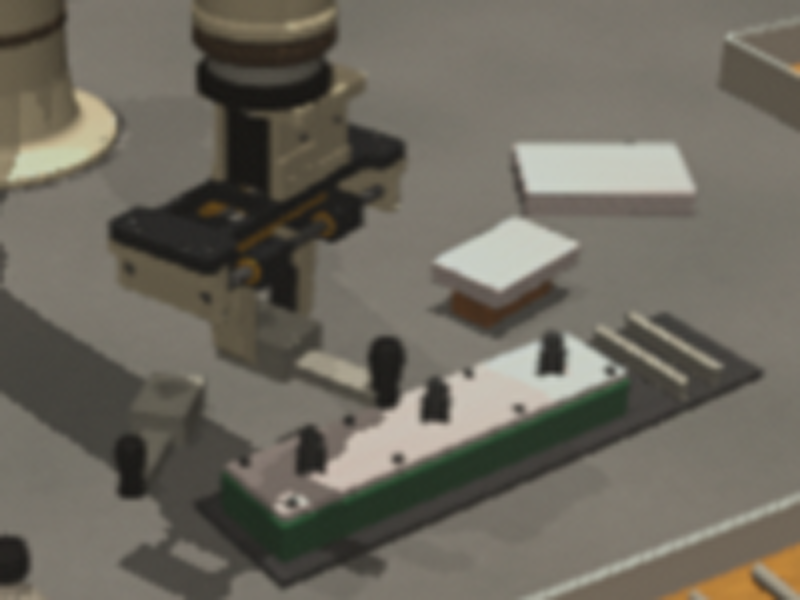

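```bash
cat > held.py <<'E'
from fit import *
import sys
def held(tag,dz,yaw_off=0):
    s,M,p=st(); b=(p[2]-dz)*1e3; X=M[:,0]; a=np.arctan2(X[1],X[0]); la=[a-np.pi/2,a+np.pi/2]; la=min(la,key=lambda v:abs((v+np.pi)%(2*np.pi)-np.pi)); la=(la+np.pi)%(2*np.pi)-np.pi
    print("tcp",p.round(4),"lever yaw by tool",round(la,3))
    for n in("top","scene"):
        im=cv2.imread(f"pics/{n}{tag}.png")
        m=[(1,box(36,82,-10,10,b,b+10)),(2,flat(36,84,-10,10,b+10)),(3,cyl(90,0,11,b+10,b+42))]
        # window only around the outer arm + knob
        k=T([p[0],p[1],la],mm([(75,0,b+20)])); c=w2p(n,k)[0]; win=tuple(int(v) for v in(c[0]-14,c[1]-15,c[0]+15,c[1]+14))
        f=lambda v: cost([p[0]+v[0]*.001,p[1]+v[1]*.001,la+v[2]*.02],n,im,m,win)
        r=min((minimize(f,[0,0,0],method="Nelder-Mead",options=dict(initial_simplex=[[0,0,0],[s*4,0,0],[0,s*4,0],[0,0,s*2]],xatol=.05,fatol=.05,maxiter=200)) for s in(1,-1)),key=lambda r:r.fun)
        x,y,w=p[0]+r.x[0]*.001,p[1]+r.x[1]*.001,la+r.x[2]*.02
        kn=T([x,y,w],mm([(90,0,0)]))[0][:2]-T([p[0],p[1],la],mm([(90,0,0)]))[0][:2]; e=np.array([np.cos(la),np.sin(la)])
        print(n,"knob err along lever mm",round(kn@e*1e3,1),"across",round((kn@[-e[1],e[0]])*1e3,1),"yaw",round(w,3),"cost",round(r.fun,0))
held(sys.argv[1],float(sys.argv[2]))
E
python3 held.py 2 .0157
```

```text
tcp [ 0.6224 -0.0637  0.142 ] lever yaw by tool 0.425
top knob err along lever mm 17.6 across 11.8 yaw 0.473 cost 821.0
scene knob err along lever mm -1.9 across -1.5 yaw 0.294 cost 1479.0
```

```bash
python3 go.py .633 -.0345 .092 1.9926
```

```text
t 5.25 tcp [ 0.6224 -0.0637  0.142 ] q [ 0.49  0.59 -0.6   1.7   0.41  0.97 -1.41] F [-0.7  0.2 -2.6] w 0.0377
turn deg [-0.1 -1.   0.2] | shift now-axes mm [-23.1 -21.6  49.7] | after turn [-22.3 -21.6  50. ]
```

Emit:
{"op": "servo_tool", "data": {"commands": [[[0, -1, 0, -22.5, -21.5, 0, 1], [0, 0, 0, 0, 0, 25, 1], [0, 0, 0, 0, 0, 20, 1], [0, 0, 0, 0, 0, 5, 1], [0, 0, 0, 0, 0, 0, 1]]]}}

```text
t: 5.88
tcp_pos: [0.6333, -0.0364, 0.0913]
orientation: [-0.001, 0.837, -0.547, 0.001]
ft_force: [0.0, -0.2, -2.8]
grip_width: 0.0379
```

```bash
python3 go.py .633 -.0345 .092 1.9926; python3 - <<'E'
from h import *
for n in("scene","top"):
    im=env.snapshot(n); cv2.imwrite(f"pics/{n}3.png",im)
s=crop(cv2.imread("pics/scene3.png"),260,170,370,250,7); cv2.imwrite("pics/s3.png",s)
E
python3 held.py 3 .0157
```

```text
t 5.88 tcp [ 0.6333 -0.0364  0.0913] q [ 0.43  0.67 -0.57  1.7   0.45  0.9  -1.49] F [ 0.  -0.2 -2.8] w 0.0379
turn deg [-0.1 -0.1 -0.6] | shift now-axes mm [-1.9 -0.5 -0.7] | after turn [-1.9 -0.5 -0.7]
tcp [ 0.6338 -0.0363  0.092 ] lever yaw by tool 0.412
top knob err along lever mm 19.6 across 15.3 yaw 0.536 cost 828.0
scene knob err along lever mm 7.2 across -14.5 yaw -0.033 cost 5465.0
```

View pics/s3.png

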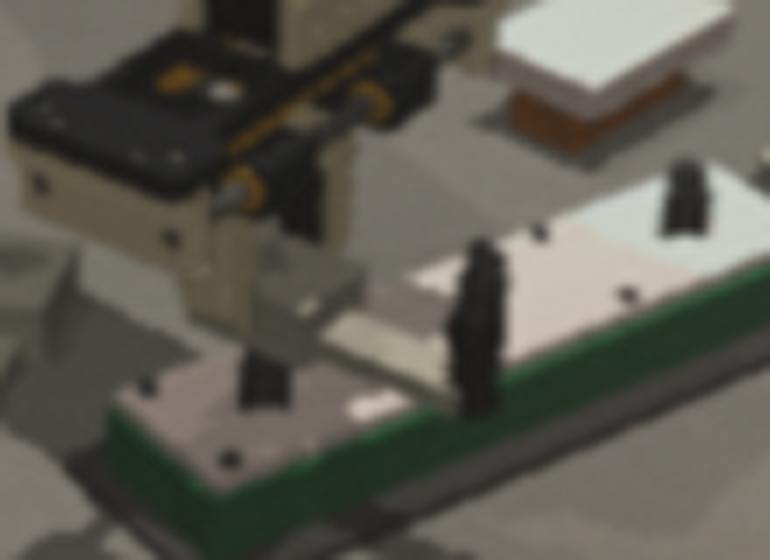

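The lever hovers above spindle 1, at crop pixel (265,380). Stop heights tell me the result by feel: TCP z 0.085 is a missed bore, 0.076 is a spline mismatch, 0.056 is home. Lower gently.

Emit:
{"op": "servo_tool", "data": {"commands": [[[0, 0, 0, 0, 0, 5, 1], [0, 0, 0, 0, 0, 5, 1], [0, 0, 0, 0, 0, 5, 1], [0, 0, 0, 0, 0, 5, 1], [0, 0, 0, 0, 0, 5, 1]]]}}

```text
t: 6.6
tcp_pos: [0.6361, -0.0356, 0.0706]
orientation: [-0.002, 0.837, -0.548, 0.004]
ft_force: [-2.7, 1.5, 0.2]
grip_width: 0.0378
```

Emit:
{"op": "servo_tool", "data": {"commands": [[[0, 0, 0, 0, 0, 5, 1], [0, 0, 0, 0, 0, 5, 1], [0, 0, 0, 0, 0, 5, 1], [0, 0, 0, 0, 0, 3, 1]]]}}

```text
t: 7.1
tcp_pos: [0.6358, -0.0351, 0.0555]
orientation: [-0.001, 0.837, -0.547, 0.004]
ft_force: [-16.0, 0.2, 37.9]
grip_width: 0.0378
```

Home: z = 0.0555. Now swing to neutral, about +17.7° of tool turn.

Emit:
{"op": "servo_tool", "data": {"commands": [[[0, 0, 0, 0, 0, 0, 1], [0, 0, 6, 0.4, 0, 0, 1], [0, 0, 6, 0.4, 0, 0, 1], [0, 0, 6, 0.4, 0, 0, 1], [0, 0, 0, 0, 0, 0, 1]]]}}

```text
t: 7.72
tcp_pos: [0.6347, -0.0355, 0.0557]
orientation: [0.0, 0.74, -0.673, 0.003]
ft_force: [-3.3, 0.5, 3.0]
grip_width: 0.0376
```

```bash
python3 go.py .636 -.0368 .0555 1.6726
```

```text
t 7.72 tcp [ 0.6347 -0.0355  0.0557] q [ 0.35  0.7  -0.47  1.71  0.41  0.83 -1.78] F [-3.3  0.5  3. ] w 0.0376
turn deg [-0.2 -0.2 -0.4] | shift now-axes mm [ 1.4 -1.1  0.2] | after turn [ 1.4 -1.1  0.2]
```

Emit:
{"op": "servo_tool", "data": {"commands": [[[0, 0, 0, 0, 0, 0, 0.3], [0, 0, 0, 0, 0, 0, 0.3], [0, 0, 0, 0, 0, 0, 0.3], [0, 0, 0, 0, 0, -20, 0.3], [0, 0, 0, 0, 0, -40, 0.3], [0, 0, 0, 0, 0, -50, 0.3], [0, 0, 0, 0, 0, -50, 0.3], [0, 0, 0, 55, 0, -10, 0.3], [0, 0, 0, 55, 0, 0, 0.3], [0, 0, 0, 55, 0, 0, 0.3], [0, 0, 0, 0, 0, 0, 0]]]}}

```text
t: 9.1
tcp_pos: [0.6549, -0.203, 0.2446]
orientation: [-0.004, 0.742, -0.67, 0.009]
ft_force: [-0.6, 0.3, -0.1]
grip_width: 0.0701
```

```bash
cat > m1.py <<'E'
from fit import *
import sys
tag=sys.argv[1]; B=np.array([.6004,.2667,.1018])
for n in("top","scene"): cv2.imwrite(f"pics/{n}{tag}.png",env.snapshot(n))
im=cv2.imread(f"pics/top{tag}.png")
for L in ([.4859,-.0634,-.7609],[.4624,-.2184,-.331]):
    q,c=fit("top",im,lever(),L); print("lever",q.round(4),round(c))
p=T(B,mm([(0,-305,0),(0,-205,0),(0,-105,0)]))
for i in map(int,sys.argv[2:]):
    q,c=fit("top",im,lever(40),[p[i][0],p[i][1],B[2]],step=(.002,.002,.08)); print("fitted",i+1,q.round(4),"err mm",((q-p[i])[:2]*1e3).round(1),"rel yaw",round(q[2]-B[2],3),round(c))
E
python3 m1.py 4 0;python3 go.py .4624 -.2184 .15 $(python3 -c "print(-.331+1.5708)")
```

```text
lever [ 0.4859 -0.0638 -0.7566] 74
lever [ 0.4581 -0.2484  0.0224] 291
fitted 1 [ 0.6315 -0.0379  0.1243] err mm [ 0.1 -1.2] rel yaw 0.023 1031
t 9.2 tcp [ 0.6558 -0.1955  0.2448] q [ 0.61  0.56 -0.53  1.46  0.29  1.18 -1.42] F [1.4 1.9 0.5] w 0.0774
turn deg [-1.2  0.  25.3] | shift now-axes mm [  1.1 196.6  91. ] | after turn [ 84.5 175.5  94.8]
```

```bash
python3 -c "
from h import *
cv2.imwrite('pics/v4.png',crop(cv2.imread('pics/top4.png'),220,165,420,315,4))"
```

```text
(no output)
```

View pics/v4.png

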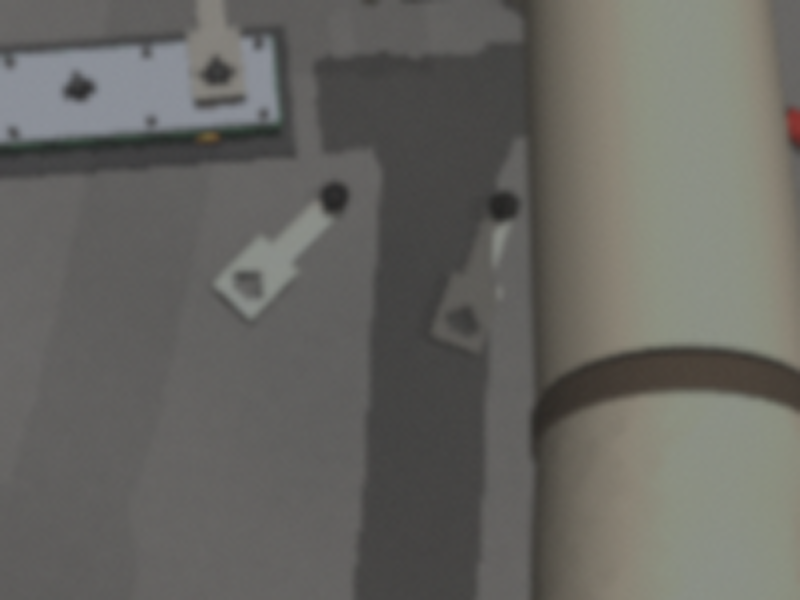

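Lever 1 is seated and square, at crop pixel (217,70), with the spindle visible in its bore. Lever 2 hasn't moved: bore at crop (460,320), which is (335,245) in the full picture. The shadow misled the fit. On to lever 2.

Emit:
{"op": "servo_tool", "data": {"commands": [[[0, 0, 0, 0, 49, 22, 0], [0, 0, 0, 0, 49, 22, 0], [0, 0, 0, 0, 49, 22, 0], [0, 0, 0, 0, 49, 22, 0], [0, 0, 8.4, 0, 0, 0, 0], [0, 0, 8.4, 0, 0, 0, 0], [0, 0, 8.4, 0, 0, 0, 0], [0, 0, 0, 0, 0, 0, 0]]]}}

```text
t: 10.2
tcp_pos: [0.4595, -0.1994, 0.1542]
orientation: [0.011, -0.587, 0.809, -0.006]
ft_force: [0.6, -0.5, -0.4]
grip_width: 0.092
```

```bash
python3 go.py .4624 -.2184 .04 1.2398
```

```text
t 10.2 tcp [ 0.4595 -0.1994  0.1542] q [ 0.76  0.33 -0.46  2.01  0.18  0.82 -1.69] F [ 0.6 -0.5 -0.4] w 0.092
turn deg [-1.3  0.6  0.9] | shift now-axes mm [ 18.4  -6.1 114.2] | after turn [ 17.   -8.9 114.2]
```

Emit:
{"op": "servo_tool", "data": {"commands": [[[-1.3, 0.6, 0.9, 18, -6, 10, 0], [0, 0, 0, 0, 0, 35, 0], [0, 0, 0, 0, 0, 35, 0], [0, 0, 0, 0, 0, 25, 0], [0, 0, 0, 0, 0, 10, 0], [0, 0, 0, 0, 0, 0, 0]]]}}

```text
t: 10.95
tcp_pos: [0.4628, -0.2226, 0.0349]
orientation: [-0.001, -0.586, 0.81, -0.001]
ft_force: [-0.8, -0.7, 0.2]
grip_width: 0.092
```

```bash
python3 go.py .4624 -.2184 .013 1.2398
```

```text
t 10.95 tcp [ 0.4628 -0.2226  0.0349] q [ 0.69  0.56 -0.36  2.02  0.33  0.62 -1.79] F [-0.8 -0.7  0.2] w 0.092
turn deg [ 0.  -0.1  0.7] | shift now-axes mm [-3.9  1.6 21.9] | after turn [-3.8  1.7 21.9]
```

Emit:
{"op": "servo_tool", "data": {"commands": [[[0, 0, 0.7, -4, 1.6, 10, 0], [0, 0, 0, 0, 0, 10, 0], [0, 0, 0, 0, 0, 3, 0], [0, 0, 0, 0, 0, 0, 0]]]}}

```text
t: 11.45
tcp_pos: [0.4642, -0.219, 0.0123]
orientation: [-0.0, -0.581, 0.814, -0.002]
ft_force: [0.2, 0.5, 0.2]
grip_width: 0.0921
```

```bash
python3 go.py .4624 -.2184 .013 1.2398
```

```text
t 11.45 tcp [ 0.4642 -0.219   0.0123] q [ 0.66  0.59 -0.34  2.03  0.36  0.57 -1.83] F [0.2 0.5 0.2] w 0.0921
turn deg [-0.2 -0.2  0. ] | shift now-axes mm [ 0.1  1.9 -0.7] | after turn [ 0.   1.9 -0.7]
```

Emit:
{"op": "servo_tool", "data": {"commands": [[[0, 0, 0, 0, 1.9, 0, 0], [0, 0, 0, 0, 0, 0, 0.5], [0, 0, 0, 0, 0, 0, 1], [0, 0, 0, 0, 0, 0, 1], [0, 0, 0, 0, 0, 0, 1], [0, 0, 0, 0, 0, 0, 1], [0, 0, 0, 0, 0, 0, 1]]]}}

```text
t: 12.32
tcp_pos: [0.463, -0.2186, 0.0133]
orientation: [-0.0, -0.581, 0.814, -0.003]
ft_force: [0.2, 0.2, 0.1]
grip_width: 0.0379
```

```bash
python3 go.py .621 .062 .11 $(python3 -c "print(.1018+.18+1.5708)")
```

```text
t 12.32 tcp [ 0.463  -0.2186  0.0133] q [ 0.66  0.59 -0.34  2.04  0.36  0.57 -1.83] F [0.2 0.2 0.1] w 0.0379
turn deg [ -0.2  -0.3 -35.1] | shift now-axes mm [-316.3  -58.7  -97.5] | after turn [-225.6 -229.8  -96.7]
```

Emit:
{"op": "servo_tool", "data": {"commands": [[[0, 0, 0, 0, 0, -20, 1], [0, 0, 0, 0, 0, -45, 1], [0, 0, 0, 0, 0, -50, 1], [0, 0, 0, -53, -10, -10, 1], [0, 0, 0, -53, -10, 0, 1], [0, 0, 0, -53, -10, 0, 1], [0, 0, 0, -53, -10, 0, 1], [0, 0, 0, -53, -10, 0, 1], [0, 0, 0, -53, -10, 0, 1], [0, 0, 0, 0, 0, 0, 1]]]}}

```text
t: 13.58
tcp_pos: [0.6235, 0.0689, 0.1362]
orientation: [-0.003, -0.578, 0.816, 0.001]
ft_force: [-0.9, 0.7, -2.2]
grip_width: 0.0376
```

Emit:
{"op": "servo_tool", "data": {"commands": [[[0, 0, -9, 0, 0, 0, 1], [0, 0, -9, 0, 0, 0, 1], [0, 0, -9, 0, 0, 0, 1], [0, 0, -9, 0, 0, 0, 1], [0, 0, 0, 0, 0, 0, 1]]]}}

```text
t: 14.2
tcp_pos: [0.6189, 0.0653, 0.1317]
orientation: [0.007, 0.807, -0.591, -0.004]
ft_force: [-0.2, -0.1, -1.6]
grip_width: 0.0376
```

```bash
python3 go.py .621 .062 .095 1.8526
```

```text
t 14.2 tcp [0.6189 0.0653 0.1317] q [ 0.3   0.62 -0.62  1.69  0.42  0.99 -1.74] F [-0.2 -0.1 -1.6] w 0.0376
turn deg [ 0.9 -0.1  1.5] | shift now-axes mm [ 3.7 -1.6 36.7] | after turn [ 3.7 -1.1 36.7]
```

Emit:
{"op": "servo_tool", "data": {"commands": [[[0.9, 0, 1.5, 3, -1.5, 15, 1], [0, 0, 0, 0, 0, 18, 1], [0, 0, 0, 0, 0, 4, 1], [0, 0, 0, 0, 0, 0, 1]]]}}

```text
t: 14.7
tcp_pos: [0.6198, 0.0608, 0.0923]
orientation: [0.002, 0.796, -0.605, -0.0]
ft_force: [0.5, 1.3, -2.0]
grip_width: 0.0375
```

```bash
python3 go.py .621 .0628 .085 1.8526
```

```text
t 14.7 tcp [0.6198 0.0608 0.0923] q [ 0.28  0.66 -0.58  1.72  0.45  0.9  -1.79] F [ 0.5  1.3 -2. ] w 0.0375
turn deg [ 0.2 -0.1 -0.6] | shift now-axes mm [-1.6 -1.7  7.2] | after turn [-1.6 -1.7  7.3]
```

Emit:
{"op": "servo_tool", "data": {"commands": [[[0, 0, -0.6, -1.6, -1.7, 3, 1], [0, 0, 0, 0, 0, 5, 1], [0, 0, 0, 0, 0, 5, 1], [0, 0, 0, 0, 0, 5, 1], [0, 0, 0, 0, 0, 4, 1]]]}}

```text
t: 15.32
tcp_pos: [0.6222, 0.0637, 0.0702]
orientation: [0.001, 0.799, -0.601, 0.001]
ft_force: [0.1, 0.5, -2.3]
grip_width: 0.0376
```

```bash
python3 go.py .621 .0628 .0533 1.8526
```

```text
t 15.32 tcp [0.6222 0.0637 0.0702] q [ 0.27  0.69 -0.57  1.72  0.47  0.87 -1.8 ] F [ 0.1  0.5 -2.3] w 0.0376
turn deg [ 0.1 -0.1  0. ] | shift now-axes mm [ 0.5  1.4 16.9] | after turn [ 0.5  1.4 16.9]
```

Emit:
{"op": "servo_tool", "data": {"commands": [[[0, 0, 0, 0, 1, 5, 1], [0, 0, 0, 0, 0, 5, 1], [0, 0, 0, 0, 0, 5, 1], [0, 0, 0, 0, 0, 4, 1], [0, 0, 0, 0, 0, 0, 1]]]}}

```text
t: 15.95
tcp_pos: [0.6218, 0.0635, 0.054]
orientation: [0.002, 0.799, -0.601, 0.002]
ft_force: [0.1, -0.0, -2.6]
grip_width: 0.0372
```

```bash
python3 go.py .621 .0628 .0533 1.6726
```

```text
t 15.95 tcp [0.6218 0.0635 0.054 ] q [ 0.26  0.71 -0.56  1.73  0.49  0.84 -1.82] F [ 0.1 -0.  -2.6] w 0.0372
turn deg [ 0.  -0.3 10.3] | shift now-axes mm [0.4 1.  0.7] | after turn [0.6 0.9 0.7]
```

Almost home. Press 1 mm, turn 10.3° to neutral, release and rise.

Emit:
{"op": "servo_tool", "data": {"commands": [[[0, 0, 0, 0, 0, 1.5, 1], [0, 0, 5.2, 0, 0, 0.5, 1], [0, 0, 5.2, 0, 0, 0.5, 1], [0, 0, 0, 0, 0, 0, 1]]]}}

```text
t: 16.45
tcp_pos: [0.6221, 0.0648, 0.0534]
orientation: [0.001, 0.741, -0.671, 0.002]
ft_force: [-1.3, -1.1, 0.8]
grip_width: 0.0377
```

```bash
python3 go.py .621 .0628 .0533 1.6726
```

```text
t 16.45 tcp [0.6221 0.0648 0.0534] q [ 0.22  0.7  -0.51  1.73  0.45  0.83 -1.97] F [-1.3 -1.1  0.8] w 0.0377
turn deg [-0.1 -0.2 -0.2] | shift now-axes mm [1.9 1.3 0.1] | after turn [1.9 1.3 0.1]
```

Emit:
{"op": "servo_tool", "data": {"commands": [[[0, 0, 0, 0, 0, 0, 0.3], [0, 0, 0, 0, 0, 0, 0.3], [0, 0, 0, 0, 0, 0, 0.3], [0, 0, 0, 0, 0, -20, 0.3], [0, 0, 0, 0, 0, -40, 0.3], [0, 0, 0, 0, 0, -50, 0.3], [0, 0, 0, 0, 40, 0, 0.3], [0, 0, 0, 0, 50, 0, 0.3], [0, 0, 0, 0, 50, 0, 0]]]}}

```text
t: 17.58
tcp_pos: [0.4852, 0.0527, 0.1726]
orientation: [-0.004, 0.742, -0.67, 0.005]
ft_force: [0.5, 0.1, 1.5]
grip_width: 0.0705
```

Emit:
{"op": "servo_tool", "data": {"commands": [[[0, 0, -10.5, 0, 0, 0, 0], [0, 0, -10.5, 0, 0, 0, 0], [0, 0, -10.5, 0, 0, 0, 0], [0, 0, -10.5, 0, 0, 0, 0], [0, 0, -10.5, 0, 0, 0, 0], [0, 0, -10.5, 0, 0, 0, 0], [0, 0, -10.5, 0, 0, 0, 0], [0, 0, -10.5, 0, 0, 0, 0], [0, 0, -10.5, 0, 0, 0, 0], [0, 0, -10.5, 0, 0, 0, 0], [0, 0, -10.5, 0, 0, 0, 0], [0, 0, -10.5, 0, 0, 0, 0]]]}}

```text
t: 19.08
tcp_pos: [0.4852, 0.0517, 0.1888]
orientation: [0.014, 0.924, 0.382, 0.011]
ft_force: [0.1, -0.4, 0.8]
grip_width: 0.0918
```

```bash
python3 m1.py 5 0 1;  python3 go.py .4859 -.0636 .12 $(python3 -c "print(-.759+1.5708)")
```

```text
lever [ 0.4856 -0.063  -0.7632] 307
lever [ 0.4746 -0.1988  0.1048] 3
fitted 1 [ 0.6316 -0.0383  0.1289] err mm [ 0.2 -1.6] rel yaw 0.027 900
fitted 2 [0.6217 0.0638 0.1172] err mm [0.5 1. ] rel yaw 0.015 1310
t 19.18 tcp [0.4852 0.0518 0.1885] q [ 0.77  0.46 -1.16  2.    0.54  0.99  0.13] F [-0.6 -0.6 -0.2] w 0.0918
turn deg [ 1.9 -0.5 -1.9] | shift now-axes mm [-81.2  80.4  70.4] | after turn [-83.3  79.9  68.5]
```

Emit:
{"op": "servo_tool", "data": {"commands": [[[1.9, -0.5, -1.9, -27, 26, 0, 0], [0, 0, 0, -27, 27, 0, 0], [0, 0, 0, -27, 27, 10, 0], [0, 0, 0, 0, 0, 35, 0], [0, 0, 0, 0, 0, 35, 0], [0, 0, 0, 0, 0, 35, 0], [0, 0, 0, 0, 0, 10, 0], [0, 0, 0, 0, 0, 0, 0]]]}}

```text
t: 20.18
tcp_pos: [0.4912, -0.0685, 0.0679]
orientation: [0.005, 0.925, 0.379, 0.003]
ft_force: [0.5, -0.2, 0.1]
grip_width: 0.0918
```

```bash
 python3 go.py .4859 -.0636 .013 .8118
```

```text
t 20.18 tcp [ 0.4912 -0.0685  0.0679] q [ 0.84  0.65 -0.96  2.05  0.75  0.82  0.21] F [ 0.5 -0.2  0.1] w 0.0918
turn deg [ 0.6 -0.1 -2. ] | shift now-axes mm [-0.4 -7.8 54.8] | after turn [-0.1 -7.2 54.9]
```

Emit:
{"op": "servo_tool", "data": {"commands": [[[0.6, 0, -2, 0, -7.5, 10, 0], [0, 0, 0, 0, 0, 20, 0], [0, 0, 0, 0, 0, 18, 0], [0, 0, 0, 0, 0, 3, 0], [0, 0, 0, 0, 0, 0, 0]]]}}

```text
t: 20.8
tcp_pos: [0.4887, -0.0625, 0.0184]
orientation: [0.001, 0.918, 0.396, 0.003]
ft_force: [-0.8, 0.1, -0.1]
grip_width: 0.0919
```

```bash
 python3 go.py .4859 -.0636 .013 .8118
```

```text
t 20.8 tcp [ 0.4887 -0.0625  0.0184] q [ 0.78  0.73 -0.88  2.07  0.85  0.75  0.16] F [-0.8  0.1 -0.1] w 0.0919
turn deg [ 0.3 -0.3  0.2] | shift now-axes mm [-2.7 -1.3  5.4] | after turn [-2.7 -1.3  5.4]
```

Emit:
{"op": "servo_tool", "data": {"commands": [[[0, 0, 0, -2.7, -1.3, 5, 0], [0, 0, 0, 0, 0, 0, 0]]]}}

```text
t: 21.05
tcp_pos: [0.4863, -0.0637, 0.0138]
orientation: [0.002, 0.918, 0.396, 0.004]
ft_force: [0.4, -0.3, 0.2]
grip_width: 0.0919
```

```bash
 python3 go.py .4859 -.0636 .013 .8118
```

```text
t 21.05 tcp [ 0.4863 -0.0637  0.0138] q [ 0.77  0.73 -0.87  2.08  0.86  0.73  0.16] F [ 0.4 -0.3  0.2] w 0.0919
turn deg [ 0.3 -0.3  0.2] | shift now-axes mm [-0.2 -0.4  0.8] | after turn [-0.2 -0.4  0.8]
```

Emit:
{"op": "servo_tool", "data": {"commands": [[[0, 0, 0, 0, 0, 0, 0.5], [0, 0, 0, 0, 0, 0, 1], [0, 0, 0, 0, 0, 0, 1], [0, 0, 0, 0, 0, 0, 1], [0, 0, 0, 0, 0, 0, 1], [0, 0, 0, 0, 0, 0, 1]]]}}

```text
t: 21.8
tcp_pos: [0.4869, -0.0639, 0.0144]
orientation: [0.002, 0.918, 0.396, 0.004]
ft_force: [-0.0, -1.1, -0.4]
grip_width: 0.0379
```

```bash
python3 go.py .611 .1622 .14 $(python3 -c "print(.1018+.18+1.5708)")
```

```text
t 21.8 tcp [ 0.4869 -0.0639  0.0144] q [ 0.77  0.73 -0.87  2.08  0.86  0.73  0.16] F [-0.  -1.1 -0.4] w 0.0379
turn deg [  0.6  -0.1 -59.5] | shift now-axes mm [ 250.4  -63.9 -124.5] | after turn [ 182.6  182.1 -125.6]
```

Emit:
{"op": "servo_tool", "data": {"commands": [[[0, 0, 0, 0, 0, -20, 1], [0, 0, 0, 0, 0, -45, 1], [0, 0, 0, 0, 0, -50, 1], [0, 0, 0, 42, -11, -20, 1], [0, 0, 0, 42, -11, 0, 1], [0, 0, 0, 42, -11, 0, 1], [0, 0, 0, 42, -11, 0, 1], [0, 0, 0, 42, -11, 0, 1], [0, 0, 0, 42, -11, 0, 1], [0, 0, 0, 0, 0, 0, 1]]]}}

```text
t: 23.05
tcp_pos: [0.6107, 0.1662, 0.1488]
orientation: [0.0, 0.92, 0.392, -0.001]
ft_force: [-1.3, -0.0, -2.9]
grip_width: 0.0379
```

Emit:
{"op": "servo_tool", "data": {"commands": [[[0, 0, -10, 0, 0, 0, 1], [0, 0, -10, 0, 0, 0, 1], [0, 0, -10, 0, 0, 0, 1], [0, 0, -10, 0, 0, 0, 1], [0, 0, -10, 0, 0, 0, 1], [0, 0, -9.5, 0, 0, 0, 1], [0, 0, 0, 0, 0, 0, 1]]]}}

```text
t: 23.92
tcp_pos: [0.6059, 0.1579, 0.143]
orientation: [-0.002, 0.592, 0.806, -0.008]
ft_force: [-0.3, -0.5, -2.5]
grip_width: 0.0379
```

```bash
python3 go.py .611 .1625 .095 1.8526
```

```text
t 23.93 tcp [0.6059 0.1579 0.143 ] q [ 0.46  0.87 -1.18  1.66  0.85  1.23  0.95] F [-0.3 -0.5 -2.5] w 0.0379
turn deg [-0.8  0.4  1.2] | shift now-axes mm [ 3.2  6.9 47.9] | after turn [ 3.1  6.1 48. ]
```

Emit:
{"op": "servo_tool", "data": {"commands": [[[-0.8, 0.4, 1.2, 3.2, 6.5, 15, 1], [0, 0, 0, 0, 0, 25, 1], [0, 0, 0, 0, 0, 5, 1], [0, 0, 0, 0, 0, 0, 1]]]}}

```text
t: 24.42
tcp_pos: [0.6101, 0.1612, 0.0928]
orientation: [-0.001, 0.604, 0.797, -0.001]
ft_force: [-0.2, -0.5, -2.1]
grip_width: 0.0377
```

```bash
python3 go.py .6115 .1627 .085 1.8526
```

```text
t 24.43 tcp [0.6101 0.1612 0.0928] q [ 0.43  0.92 -1.12  1.69  0.91  1.15  0.89] F [-0.2 -0.5 -2.1] w 0.0377
turn deg [-0.2  0.  -0.5] | shift now-axes mm [1.1 1.7 7.8] | after turn [1.1 1.7 7.8]
```

Contact heights for this grasp: spline top 0.0744, home 0.0544.

Emit:
{"op": "servo_tool", "data": {"commands": [[[0, 0, -0.5, 1.1, 1.7, 3, 1], [0, 0, 0, 0, 0, 5, 1], [0, 0, 0, 0, 0, 5, 1], [0, 0, 0, 0, 0, 5, 1], [0, 0, 0, 0, 0, 4, 1]]]}}

```text
t: 25.05
tcp_pos: [0.6125, 0.1636, 0.0708]
orientation: [0.0, 0.601, 0.799, -0.0]
ft_force: [0.7, -0.5, -1.6]
grip_width: 0.0375
```

```bash
python3 go.py .6115 .1627 .0544 1.8526
```

```text
t 25.05 tcp [0.6125 0.1636 0.0708] q [ 0.41  0.95 -1.1   1.69  0.94  1.12  0.88] F [ 0.7 -0.5 -1.6] w 0.0375
turn deg [-0.  0. -0.] | shift now-axes mm [-0.6 -1.3 16.4] | after turn [-0.6 -1.3 16.4]
```

In the splines with no resistance; continue home.

Emit:
{"op": "servo_tool", "data": {"commands": [[[0, 0, 0, 0, -1, 5, 1], [0, 0, 0, 0, 0, 5, 1], [0, 0, 0, 0, 0, 5, 1], [0, 0, 0, 0, 0, 4, 1], [0, 0, 0, 0, 0, 1, 1]]]}}

```text
t: 25.68
tcp_pos: [0.6125, 0.1636, 0.0547]
orientation: [0.002, 0.601, 0.799, -0.0]
ft_force: [0.4, -0.6, -1.1]
grip_width: 0.0376
```

```bash
python3 go.py .6115 .1627 .0544 1.6726
```

```text
t 25.68 tcp [0.6125 0.1636 0.0547] q [ 0.4   0.97 -1.08  1.7   0.96  1.1   0.86] F [ 0.4 -0.6 -1.1] w 0.0376
turn deg [ 0.1  0.2 10.3] | shift now-axes mm [-0.6 -1.2  0.2] | after turn [-0.8 -1.1  0.3]
```

Emit:
{"op": "servo_tool", "data": {"commands": [[[0, 0, 0, 0, 0, 1, 1], [0, 0, 5.2, 0, 0, 0.5, 1], [0, 0, 5.2, 0, 0, 0.5, 1], [0, 0, 0, 0, 0, 0, 1]]]}}

```text
t: 26.18
tcp_pos: [0.6134, 0.1638, 0.0546]
orientation: [0.003, 0.672, 0.741, 0.001]
ft_force: [-1.1, -0.4, -0.1]
grip_width: 0.0373
```

```bash
python3 go.py .6115 .1627 .0544 1.6726
```

```text
t 26.18 tcp [0.6134 0.1638 0.0546] q [ 0.39  0.95 -1.05  1.7   0.93  1.07  0.69] F [-1.1 -0.4 -0.1] w 0.0373
turn deg [ 0.3  0.2 -0.3] | shift now-axes mm [-1.  -2.   0.2] | after turn [-0.9 -2.   0.2]
```

Lever 3 of the set is home and square. Release, rise and check; meanwhile refine the guard pose from the first picture.

Emit:
{"op": "servo_tool", "data": {"commands": [[[0, 0, 0, 0, 0, 0, 0.3], [0, 0, 0, 0, 0, 0, 0.3], [0, 0, 0, 0, 0, 0, 0.3], [0, 0, 0, 0, 0, -20, 0.3], [0, 0, 0, 0, 0, -40, 0.3], [0, 0, 0, 0, 0, -50, 0.3], [0, 0, 0, 0, -40, -20, 0.3], [0, 0, 0, 0, -50, 0, 0.3], [0, 0, 0, 0, -50, 0, 0], [0, 0, 0, 0, -20, 0, 0]]]}}

```text
t: 27.42
tcp_pos: [0.4512, 0.1513, 0.1946]
orientation: [0.004, 0.67, 0.742, 0.004]
ft_force: [0.4, 0.3, 0.4]
grip_width: 0.0797
```

```bash
cat > g.py <<'E'
from fit import *
im=cv2.imread("pics/top0.png"); x0,y0=145,215
c=crop(im,x0,y0,215,265,8).astype(int); gray=c.sum(2)//3
m=(gray>(np.percentile(gray,97)+np.median(gray))/2).astype(np.uint8)
cs=max(cv2.findContours(m,0,1)[0],key=cv2.contourArea)[:,0].astype(float)
w=p2w("top",(cs+.5)/8-.5+[x0,y0],.044)[:,:2]
r=cv2.minAreaRect((w*1e4).astype(np.float32)); print("rect c",np.array(r[0])/1e4,"size",np.array(r[1])/1e4,"ang",r[2],np.radians(r[2]))
E
python3 g.py; python3 m1.py 6 0 1 2; python3 go.py .4679 .23 .15 .294
python3 -c "
from h import *
a=crop(cv2.imread('pics/top6.png'),140,140,310,260,4);b=crop(cv2.imread('pics/scene6.png'),250,150,450,250,3)
b=cv2.resize(b,(680,340));cv2.imwrite('pics/v6.png',cv2.resize(np.vstack([a,b]),(520,600)))"
```

```text
rect c [0.46595254 0.22763357] size [0.0630358  0.09860213] ang 16.882883071899414 0.29466189683385935
lever [ 0.548  -0.037  -1.3785] 37
lever [ 0.4766 -0.1978  0.0783] 3
fitted 1 [ 0.6316 -0.0381  0.1271] err mm [ 0.2 -1.4] rel yaw 0.025 877
fitted 2 [0.6215 0.0626 0.1317] err mm [ 0.3 -0.2] rel yaw 0.03 885
fitted 3 [0.6115 0.1621 0.1151] err mm [ 0.4 -0.2] rel yaw 0.013 799
t 27.52 tcp [0.4518 0.1512 0.1946] q [ 0.69  0.59 -1.38  2.01  0.67  1.1   0.69] F [0.7 0.1 0.7] w 0.0877
turn deg [ 0.6 -0.4 79. ] | shift now-axes mm [76.8 23.5 44.8] | after turn [ 38.2 -70.8  44.6]
```

View pics/v6.png

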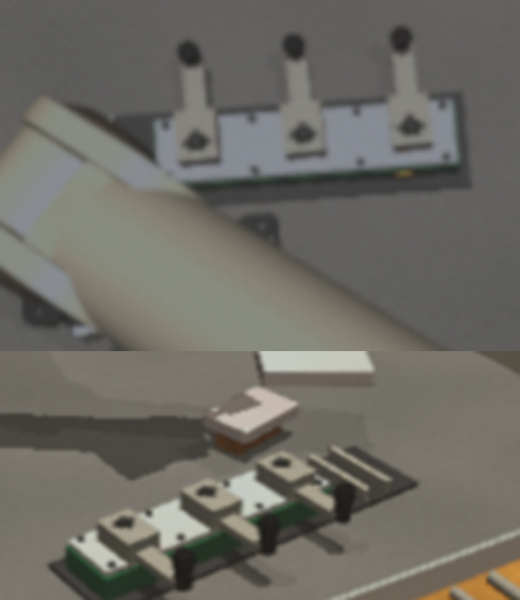

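All three levers are seated and square (fits within 1.4 mm and 0.03 rad). The guard is still on its block, at (0.466, 0.228) with yaw 0.295. Plan: grip the 64 mm width with the tool tilted +35°, swing −90° about tool x and set it down leaning away from the levers.

```bash
cat > gt.py <<'E'
import sys
from h import *
x,y,z,yaw,tilt=map(float,sys.argv[1:6]); s,M,p=st()
X=np.array([np.cos(yaw),np.sin(yaw),0]); Z=np.array([0,0,-1.]); D=np.c_[X,np.cross(Z,X),Z]@Rn.from_euler("x",tilt,degrees=True).as_matrix()
d=np.array([x,y,z])-p
print("t",round(s["t"],2),"tcp",p.round(4),"q",s["joint_pos"].round(2),"F",s["ft_force"].round(1),"w",round(s["grip_width"],4))
print("rotvec",np.degrees(Rn.from_matrix(M.T@D).as_rotvec()).round(1),"shift now",(M.T@d*1e3).round(1),"after",(D.T@d*1e3).round(1),"world",(d*1e3).round(1))
u=D[:,2]; print("tool z tgt",u.round(3),"now",M[:,2].round(3),"x now",M[:,0].round(3))
E
echo
```

Emit:
{"op": "servo_tool", "data": {"commands": [[[0, 0, 10, 0, 0, -10, 0], [0, 0, 10, 0, 0, 0, 0], [0, 0, 10, 0, 0, 0, 0], [0, 0, 10, 0, 0, 0, 0], [0, 0, 10, 0, 0, 0, 0], [0, 0, 10, 0, 0, 0, 0], [0, 0, 10, 0, 0, 0, 0], [0, 0, 9, 0, 0, 0, 0], [9, 0, 0, 0, 0, 0, 0], [9, 0, 0, 0, 0, 0, 0], [9, 0, 0, 0, 0, 0, 0], [8, 0, 0, 0, 0, 0, 0]]]}}

```text
t: 29.02
tcp_pos: [0.4687, 0.1623, 0.2205]
orientation: [-0.306, 0.943, 0.131, -0.019]
ft_force: [-0.4, 0.4, -0.6]
grip_width: 0.0918
```

```bash
python3 gt.py .464 .234 .026 .294 35
```

```text
t 29.02 tcp [0.4687 0.1623 0.2205] q [ 0.97  0.69 -1.26  1.95  0.03  0.94  0.05] F [-0.4  0.4 -0.6] w 0.0918
rotvec [-0.6 -3.1  0. ] shift now [  5.5  56.3 199.5] after [ 16.3  54.2 199.5] world [  -4.7   71.7 -194.5]
tool z tgt [-0.166  0.549 -0.819] now [-0.117  0.572 -0.812] x now [0.965 0.259 0.044]
```

Emit:
{"op": "servo_tool", "data": {"commands": [[[-0.6, -3.1, 0, 0, 0, 0, 0], [0, 0, 0, 16, 54, 0, 0], [0, 0, 0, 0, 0, 40, 0], [0, 0, 0, 0, 0, 45, 0], [0, 0, 0, 0, 0, 40, 0], [0, 0, 0, 0, 0, 10, 0], [0, 0, 0, 0, 0, 0, 0]]]}}

```text
t: 29.9
tcp_pos: [0.4913, 0.1931, 0.0763]
orientation: [-0.3, 0.944, 0.134, -0.038]
ft_force: [-0.4, 0.3, -0.8]
grip_width: 0.0921
```

```bash
python3 gt.py .464 .234 .026 .294 35; python3 -c "
from h import *
im=env.snapshot('scene');cv2.imwrite('pics/scene7.png',im);cv2.imwrite('pics/v7.png',crop(im,270,80,430,220,4))"
```

```text
t 29.9 tcp [0.4913 0.1931 0.0763] q [ 0.72  0.91 -1.02  1.93  0.19  0.74  0.02] F [-0.4  0.3 -0.8] w 0.0921
rotvec [-0.2 -0.9 -0.4] shift now [-15.5  -9.4  68. ] after [-14.3  -9.7  68.2] world [-27.3  40.9 -50.3]
tool z tgt [-0.166  0.549 -0.819] now [-0.151  0.556 -0.817] x now [0.961 0.275 0.009]
```

View pics/v7.png

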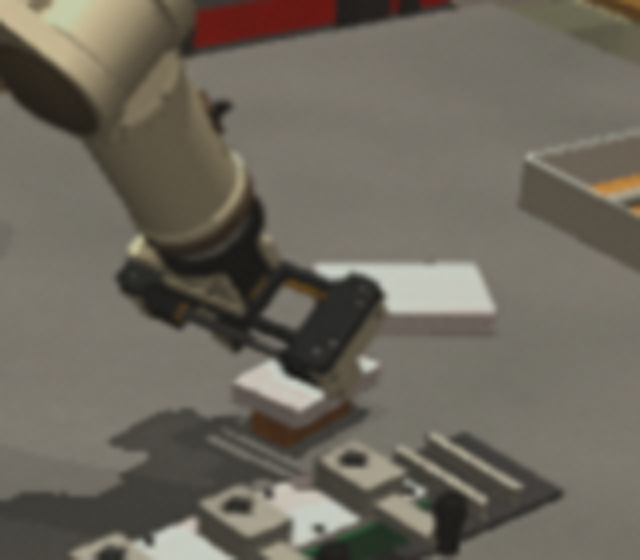

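The gripper, tilted, is above the guard at crop (305,385) and clear of the left lever. Centre it and descend.

Emit:
{"op": "servo_tool", "data": {"commands": [[[-0.2, -0.9, -0.4, -15, -9.5, 0, 0], [0, 0, 0, 0, 0, 25, 0], [0, 0, 0, 0, 0, 15, 0], [0, 0, 0, 0, 0, 0, 0]]]}}

```text
t: 30.45
tcp_pos: [0.4703, 0.2166, 0.0527]
orientation: [-0.296, 0.944, 0.139, -0.041]
ft_force: [-0.1, -0.1, 1.1]
grip_width: 0.092
```

```bash
python3 gt.py .464 .234 .026 .294 35
```

```text
t 30.45 tcp [0.4703 0.2166 0.0527] q [ 0.66  0.92 -0.99  1.98  0.21  0.66 -0.01] F [-0.1 -0.1  1.1] w 0.092
rotvec [ 0.2 -0.4  0. ] shift now [-1.2  0.1 32.5] after [-1.   0.2 32.5] world [ -6.3  17.4 -26.7]
tool z tgt [-0.166  0.549 -0.819] now [-0.159  0.548 -0.821] x now [0.958 0.287 0.006]
```

Emit:
{"op": "servo_tool", "data": {"commands": [[[0, -0.4, 0, -1, 0, 15, 0], [0, 0, 0, 0, 0, 15, 0], [0, 0, 0, 0, 0, 4, 0], [0, 0, 0, 0, 0, 0, 0]]]}}

```text
t: 30.95
tcp_pos: [0.4641, 0.2357, 0.0236]
orientation: [-0.295, 0.944, 0.14, -0.044]
ft_force: [-0.4, -0.9, 0.3]
grip_width: 0.0919
```

```bash
python3 gt.py .464 .234 .026 .294 35
```

```text
t 30.95 tcp [0.4641 0.2357 0.0236] q [ 0.6   0.96 -0.95  1.98  0.24  0.6  -0.03] F [-0.4 -0.9  0.3] w 0.0919
rotvec [ 0.3 -0.   0. ] shift now [-0.6 -0.1 -2.9] after [-0.6 -0.1 -2.9] world [-0.1 -1.7  2.4]
tool z tgt [-0.166  0.549 -0.819] now [-0.165  0.546 -0.822] x now [0.957 0.29  0.   ]
```

Emit:
{"op": "servo_tool", "data": {"commands": [[[0, 0, 0, -0.6, 0, -2.5, 0], [0, 0, 0, 0, 0, 0, 0.3], [0, 0, 0, 0, 0, 0, 1], [0, 0, 0, 0, 0, 0, 1], [0, 0, 0, 0, 0, 0, 1], [0, 0, 0, 0, 0, 0, 1]]], "grip_force": 50}}

```text
t: 31.7
tcp_pos: [0.4648, 0.2335, 0.0263]
orientation: [-0.295, 0.944, 0.14, -0.043]
ft_force: [-0.7, 1.2, -0.7]
grip_width: 0.0638
```

```bash
python3 gt.py .464 .234 .026 .294 35
```

```text
t 31.7 tcp [0.4648 0.2335 0.0263] q [ 0.61  0.95 -0.96  1.99  0.23  0.61 -0.03] F [-0.7  1.2 -0.7] w 0.0638
rotvec [ 0.3 -0.1 -0. ] shift now [-0.6 -0.5  0.7] after [-0.6 -0.5  0.7] world [-0.8  0.5 -0.3]
tool z tgt [-0.166  0.549 -0.819] now [-0.164  0.546 -0.822] x now [0.957 0.289 0.001]
```

Emit:
{"op": "servo_tool", "data": {"commands": [[[0, 0, 0, 0, -14, -20, 1], [0, 0, 0, 0, -29, -41, 1], [0, 0, 0, 0, -29, -41, 1], [0, 0, 0, 0, -29, -41, 1], [0, 0, 0, 0, 0, 0, 1], [-10, 0, 0, 0, 0, 0, 1], [-10, 0, 0, 0, 0, 0, 1], [-10, 0, 0, 0, 0, 0, 1], [-10, 0, 0, 0, 0, 0, 1], [-10, 0, 0, 0, 0, 0, 1]]]}}

```text
t: 32.95
tcp_pos: [0.4634, 0.2281, 0.2104]
orientation: [0.145, 0.98, 0.138, 0.021]
ft_force: [-0.8, -0.4, -2.9]
grip_width: 0.0637
```

```bash
python3 gt.py .5 .26 .2 .1018 -55
```

```text
t 32.95 tcp [0.4634 0.2281 0.2104] q [-0.03  0.45 -0.83  1.85  0.61  1.23 -0.85] F [-0.8 -0.4 -2.9] w 0.0637
rotvec [-38.1  -6.2   8.4] shift now [ 44.  -22.6   4. ] after [ 39.7 -24.6 -17. ] world [ 36.6  31.9 -10.4]
tool z tgt [ 0.083 -0.815 -0.574] now [ 0.081 -0.278 -0.957] x now [0.961 0.277 0.001]
```

Emit:
{"op": "servo_tool", "data": {"commands": [[[-9.5, -1.5, 2.1, 0, 0, 0, 1], [-9.5, -1.5, 2.1, 0, 0, 0, 1], [-9.5, -1.5, 2.1, 0, 0, 0, 1], [-9.5, -1.5, 2.1, 0, 0, 0, 1], [0, 0, 0, 0, 0, 0, 1]]]}}

```text
t: 33.58
tcp_pos: [0.4587, 0.2322, 0.208]
orientation: [0.471, 0.881, 0.048, 0.027]
ft_force: [-0.6, 0.2, -1.1]
grip_width: 0.0635
```

```bash
python3 gt.py .6 .26 .2 .1018 -55
```

```text
t 33.58 tcp [0.4587 0.2322 0.208 ] q [-0.54  0.8  -0.58  1.59  0.84  1.84 -1.27] F [-0.6  0.2 -1.1] w 0.0635
rotvec [ 1.3 -0.5  0.2] shift now [143.5 -13.7  -5.5] after [143.4 -14.2  -6.3] world [141.3  27.8  -8. ]
tool z tgt [ 0.083 -0.815 -0.574] now [ 0.092 -0.826 -0.555] x now [0.994 0.11  0.002]
```

Emit:
{"op": "servo_tool", "data": {"commands": [[[0, 0, 0, 48, -5, -2, 1], [0, 0, 0, 48, -5, -2, 1], [0, 0, 0, 46, -4, -2, 1], [0, 0, 0, 0, 0, 0, 1]]]}}

```text
t: 34.08
tcp_pos: [0.6025, 0.2604, 0.2019]
orientation: [0.465, 0.884, 0.05, 0.027]
ft_force: [-0.2, -0.6, -2.2]
grip_width: 0.0636
```

```bash
python3 gt.py .6013 .2583 .1 .1018 -55.3
```

```text
t 34.08 tcp [0.6025 0.2604 0.2019] q [-0.53  0.96 -0.51  1.23  0.99  1.89 -1.02] F [-0.2 -0.6 -2.2] w 0.0636
rotvec [ 0.2 -0.6  0.4] shift now [ -1.5 -82.8  59.4] after [ -1.4 -82.7  59.6] world [  -1.2   -2.1 -101.9]
tool z tgt [ 0.084 -0.818 -0.569] now [ 0.095 -0.818 -0.567] x now [0.993 0.114 0.001]
```

Emit:
{"op": "servo_tool", "data": {"commands": [[[0, -0.6, 0.4, -1.5, -20, 14, 1], [0, 0, 0, 0, -30, 21.5, 1], [0, 0, 0, 0, -22, 16, 1], [0, 0, 0, 0, -7, 5, 1], [0, 0, 0, 0, 0, 0, 1]]]}}

```text
t: 34.7
tcp_pos: [0.5991, 0.2574, 0.1011]
orientation: [0.461, 0.886, 0.045, 0.023]
ft_force: [0.3, 0.2, -2.0]
grip_width: 0.0637
```

```bash
python3 gt.py .6013 .2583 .078 .1018 -55.3; python3 -c "
from h import *
a=env.snapshot('scene');b=env.snapshot('top');cv2.imwrite('pics/scene8.png',a);cv2.imwrite('pics/top8.png',b)
v=np.vstack([crop(a,320,110,460,210,5)[:, :500],crop(b,130,150,230,220,5)[:250]]);cv2.imwrite('pics/v8.png',cv2.resize(np.hstack([crop(a,350,120,430,220,6),crop(b,135,140,185,220,7)[:560].copy() if 0 else cv2.resize(crop(b,135,160,195,235,5),(320,600))[:600]]) ,(800,600)))"
```

```text
t 34.7 tcp [0.5991 0.2574 0.1011] q [-0.53  1.08 -0.49  1.24  1.    1.8  -1.11] F [ 0.3  0.2 -2. ] w 0.0637
rotvec [-0.3  0.1  0.1] shift now [  2.3 -19.3  12.7] after [  2.3 -19.4  12.6] world [  2.2   0.9 -23.1]
tool z tgt [ 0.084 -0.818 -0.569] now [ 0.082 -0.815 -0.573] x now [ 0.995  0.101 -0.002]
```

View pics/v8.png

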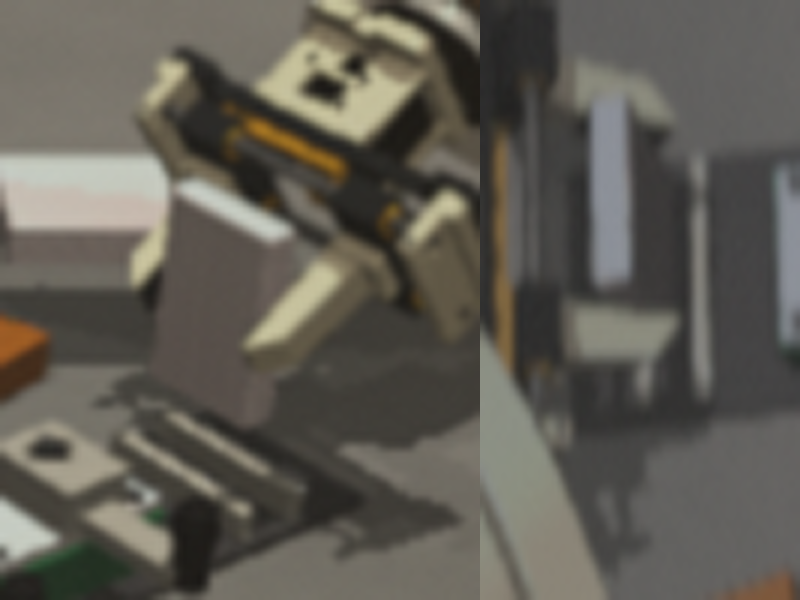

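The guard hangs upright over the channel, at crop (215,290) in the scene part. I'll measure its top face in the top view to check centring.

```bash
cat > gc.py <<'E'
from fit import *
im=cv2.imread("pics/top8.png"); s,M,p=st(); c=p+M@[0,-.0004,-.0103]; print("pred centre",c.round(4))
z=c[2]+.05; B=np.array([.6004,.2667,.1018])
m=[(2,flat(-32,32,-9,9,z*1e3))]
px=w2p("top",[[c[0],c[1],z]])[0]
x0,y0=(px-[10,16]).astype(int); x1,y1=x0+20,y0+32
g=crop(im,x0,y0,x1,y1,8).astype(int); b=g[:,:,0]*2-g[:,:,1]-g[:,:,2]+g.sum(2)//3
mk=((g[:,:,0]>g[:,:,2]+4)&(g.sum(2)>330)).astype(np.uint8)
cs=max(cv2.findContours(mk,0,1)[0],key=cv2.contourArea)[:,0].astype(float)
w=p2w("top",(cs+.5)/8-.5+[x0,y0],z)[:,:2]; r=cv2.minAreaRect((w*1e4).astype(np.float32))
print("seen",np.array(r[0])/1e4,np.array(r[1])/1e4,r[2])
d=np.array(r[0])/1e4-B[:2]; k,q=np.cos(B[2]),np.sin(B[2]); print("in channel x,y mm",(k*d[0]+q*d[1])*1e3,(-q*d[0]+k*d[1])*1e3)
E
python3 gc.py
```

```text
pred centre [0.5987 0.2665 0.1078]
seen [0.59763154 0.2631792 ] [0.0605841  0.01747976] 6.41955041885376
in channel x,y mm -3.1119231022155236 -3.221230678021339
```

The prediction and the top view differ by 3 mm across the channel, so I'll aim between and go down by feel. A wall contact would stop TCP at z ≈ 0.066; the floor is ≈ 0.050.

Emit:
{"op": "servo_tool", "data": {"commands": [[[-0.3, 0, 0, 2, 0, 1, 1], [0, 0, 0, 0, -13, 7.5, 1], [0, 0, 0, 0, -7, 5, 1], [0, 0, 0, 0, 0, 0, 1]]]}}

```text
t: 35.3
tcp_pos: [0.6026, 0.2596, 0.0787]
orientation: [0.462, 0.885, 0.044, 0.025]
ft_force: [-0.0, 0.1, -2.2]
grip_width: 0.0636
```

```bash
python3 gt.py .6013 .2598 .06 .1018 -55.3
```

```text
t 35.3 tcp [0.6026 0.2596 0.0787] q [-0.54  1.12 -0.48  1.22  1.01  1.79 -1.12] F [-0.   0.1 -2.2] w 0.0636
rotvec [-0.1 -0.1 -0.2] shift now [ -1.4 -15.5  10.4] after [ -1.3 -15.6  10.3] world [ -1.3   0.2 -18.7]
tool z tgt [ 0.084 -0.818 -0.569] now [ 0.085 -0.816 -0.571] x now [0.995 0.101 0.004]
```

Emit:
{"op": "servo_tool", "data": {"commands": [[[0, 0, 0, -1, -5, 3.4, 1], [0, 0, 0, 0, -5, 3.4, 1], [0, 0, 0, 0, -4, 2.8, 1], [0, 0, 0, 0, 0, 0, 1]]]}}

```text
t: 35.8
tcp_pos: [0.6015, 0.2596, 0.0603]
orientation: [0.462, 0.885, 0.044, 0.025]
ft_force: [0.5, -0.3, -1.6]
grip_width: 0.0637
```

```bash
python3 gt.py .6013 .2598 .05 .1018 -55.3
```

```text
t 35.8 tcp [0.6015 0.2596 0.0603] q [-0.54  1.14 -0.48  1.22  1.02  1.77 -1.14] F [ 0.5 -0.3 -1.6] w 0.0637
rotvec [-0.1 -0.1 -0.2] shift now [-0.2 -8.6  5.7] after [-0.2 -8.6  5.7] world [ -0.2   0.2 -10.3]
tool z tgt [ 0.084 -0.818 -0.569] now [ 0.085 -0.816 -0.571] x now [0.995 0.101 0.003]
```

Below wall-top height with no contact, so it's in the channel. Continue to the floor.

Emit:
{"op": "servo_tool", "data": {"commands": [[[0, 0, 0, 0, -4, 2.8, 1], [0, 0, 0, 0, -3, 2, 1], [0, 0, 0, 0, -2, 1.4, 1], [0, 0, 0, 0, 0, 0, 1]]]}}

```text
t: 36.3
tcp_pos: [0.6019, 0.2601, 0.0527]
orientation: [0.464, 0.885, 0.043, 0.026]
ft_force: [-0.8, 0.8, -1.7]
grip_width: 0.0636
```

```bash
python3 gt.py .6013 .2598 .05 .1018 -55.3
```

```text
t 36.3 tcp [0.6019 0.2601 0.0527] q [-0.54  1.15 -0.47  1.21  1.02  1.77 -1.14] F [-0.8  0.8 -1.7] w 0.0636
rotvec [ 0.  -0.1 -0.3] shift now [-0.6 -2.1  1.7] after [-0.6 -2.1  1.7] world [-0.6 -0.3 -2.7]
tool z tgt [ 0.084 -0.818 -0.569] now [ 0.085 -0.818 -0.569] x now [0.995 0.1   0.005]
```

Emit:
{"op": "servo_tool", "data": {"commands": [[[0, 0, 0, 0, -1.6, 1.1, 1], [0, 0, 0, 0, -1.2, 0.8, 1], [0, 0, 0, 0, -0.8, 0.6, 1]]]}}

```text
t: 36.67
tcp_pos: [0.602, 0.2603, 0.0524]
orientation: [0.465, 0.884, 0.042, 0.026]
ft_force: [-1.4, 0.9, 4.1]
grip_width: 0.0637
```

Floor contact (+6 N). Release, then back out along the tool axis.

Emit:
{"op": "servo_tool", "data": {"commands": [[[0, 0, 0, 0, 0, 0, 0.6], [0, 0, 0, 0, 0, 0, 0.3], [0, 0, 0, 0, 0, 0, 0.1], [0, 0, 0, 0, 0, 0, 0], [0, 0, 0, 0, 0, 0, 0], [0, 0, 0, 0, 0, 0, 0]]]}}

```text
t: 37.42
tcp_pos: [0.6025, 0.2597, 0.051]
orientation: [0.465, 0.884, 0.042, 0.026]
ft_force: [0.3, 0.4, -0.4]
grip_width: 0.0914
```

Emit:
{"op": "servo_tool", "data": {"commands": [[[0, 0, 0, 0, 0, -15, 0], [0, 0, 0, 0, 0, -30, 0], [0, 0, 0, 0, 0, -40, 0], [0, 0, 0, 0, 0, -50, 0], [0, 0, 0, 0, 0, -50, 0], [0, 0, 0, 0, 0, 0, 0]]]}}

```text
t: 38.17
tcp_pos: [0.5848, 0.4197, 0.1604]
orientation: [0.463, 0.885, 0.043, 0.026]
ft_force: [-0.1, -0.0, 0.3]
grip_width: 0.0916
```

```bash
python3 -c "
from h import *
print(st()[0]['tcp_pos'],st()[0]['grip_width'])
a=env.snapshot('scene');b=env.snapshot('top');cv2.imwrite('pics/scene9.png',a);cv2.imwrite('pics/top9.png',b)
cv2.imwrite('pics/v9.png',np.hstack([cv2.resize(crop(a,250,130,430,250,3),(400,300)),cv2.resize(crop(b,130,140,310,230,3),(400,300))]))
cv2.imwrite('pics/v9.png',np.vstack([crop(a,260,130,430,250,4)[:,:680],cv2.resize(crop(b,130,150,300,180+0+10,4),(680,160)) if 0 else np.zeros((1,680,3),np.uint8)]))"
```

```text
[0.58475153 0.41970415 0.16041362] 0.09162895498723089
```

View pics/v9.png

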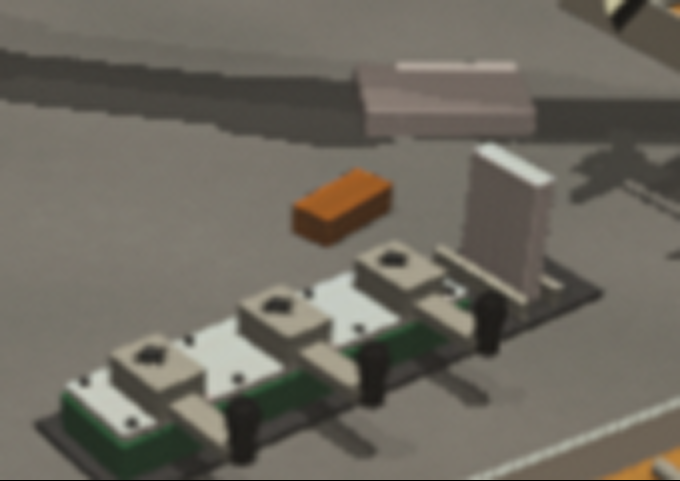

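The guard stands in the channel (crop (505,220)) and all three levers are seated. One last numeric check from the top view.

```bash
python3 - <<'E'
from fit import *
im=cv2.imread("pics/top9.png"); B=np.array([.6004,.2667,.1018])
m=[(1,box(-32,32,-9,9,6,106)),(2,flat(-32,32,-9,9,106))]
q,c=fit("top",im,m,B,step=(.004,.004,.08)); d=(q-B)[:2]; k,s=np.cos(B[2]),np.sin(B[2])
print("guard in channel mm",((k*d[0]+s*d[1])*1e3).round(1),((-s*d[0]+k*d[1])*1e3).round(1),"yaw",(q[2]-B[2]).round(3),"cost",round(c))
for i,y in enumerate((-305,-205,-105)):
    p=T(B,mm([(0,y,0)]))[0]; q,c=fit("top",im,lever(40),[p[0],p[1],B[2]],step=(.002,.002,.08)); print("lever",i+1,((q-p)[:2]*1e3).round(1),(q[2]-B[2]).round(3),round(c))
E
```

```text
guard in channel mm 1.6 -0.2 yaw -0.015 cost 788
lever 1 [ 0.2 -1.4] 0.025 969
lever 2 [0.  0.2] 0.025 971
lever 3 [ 0.4 -0.2] 0.013 859
```

```bash
python3 -c "
from plant import env
print(env.close_job())"
```

```text
the job is handed in; nothing more can be done
None
```

The job is handed in: all three grey levers are on their spindles and the guard stands in the channel. The close call gives no verdict, so success rests on my own checks.

- **Levers:** Each went home at the expected height. They were swung to neutral and released. The last top-view fits put them within 1.4 mm of the spindle axes and within 0.03 rad of square.
- **Guard:** I gripped it across its 64 mm width, swung it upright, lowered it to floor contact and let go. The last fit put it 1.6 mm along and 0.2 mm across from the channel middle, and the scene picture shows it upright.
- **Robot:** The gripper is clear of everything, and the run took about 38 s. The socket, oil bottle and screwdriver were never approached. I did not re-measure them.

Three checks disagreed along the way:
- **Camera agreement:** The two cameras differed by about 3 mm on lever positions and more on the guard, so I used the top view.
- **Guard before lowering:** The predicted position and the camera differed by about 3 mm across the channel. I aimed between them and it went in without touching the walls.
- **Floor contact:** It came about 2 mm higher than predicted.

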